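# Check the pen thickness probe on the round reference block

### The arm

A 6-joint arm with a two-finger parallel gripper is mounted at the origin on a cart in front of the work surface, level with it; the furniture and walls round the work are solid. World frame = base frame: x ahead of the robot, y to its left, z up, the work surface at z = 0. Lengths are in mm, angles in degrees, forces in N, time in s.
With the tool pointing down it reaches from about 350 to 850 mm from the base axis. Payload 8.1 kg.
Tool frame: the origin (TCP) lies midway between the tips of the shut fingers; the grasp point (between the pads) lies 19 mm behind it; x points along the fingers, y is the direction in which the jaws open and shut, and the axes are right-handed (so a half turn about x gives the same grasp; the last joint's range is limited). The gripper opens to 85 mm and grips with 20 to 120 N. Pads are 22 mm wide; open, the fingers measure 114 mm over their backs; the gripper's body (76 mm by 85 mm) begins 54 mm behind the grasp point. The pads swing forward as they close: fully open they stand 13 mm farther back than shut.
Start: joints at [71.769, 7.471, 85.268, -0, 87.261, -4.893], TCP at [138.399, 583.824, 200.592] pointing down, gripper open.
Joint ranges: [-169.43, 169.43], [-51.17, 129.36], [1.28, 143.12], [-76.62, 256.62], [0, 156.53], [-152.29, 152.29]. Speed limits (degrees/s): [136.94, 136.94, 159.86, 180, 180, 180].

### API

Orientations are given as [roll, pitch, yaw] about the fixed x, y, z axes, in that order (R = Rz(yaw) Ry(pitch) Rx(roll)).
In Python, from bench import sense, snapshot, hand_in gives the robot as it stands.
- The arm moves only by the tool drive_tool, never from a script. Its argument "deltas" is a list of rows, each a list of 7 numbers: the closure in counts, from 0 (fully open) to 255 (shut), then the shift along the tool's x, y, z in m, then the turn, a rotation vector about the tool's x, y, z in rad. A call has exactly 10 rows; each row is the pose to reach, as a shift and turn from the pose commanded when the call began, along the tool's axes at that moment; what a row does not reach only later rows make up. A row lasts 1/12 s, in which the tool goes at most 41.7 mm and 7.16 degrees, less where a joint would pass 70% of its speed; a pose out of reach is approached as far as the arm can. A call with a gripper value outside its range is refused whole. The fingers move at their own pace and stop on an object; "squeeze" is the grip in N (left out, the last holds). Time passes only in rows, so rows that repeat a pose let the fingers close, or fill a call up. It gives the time, the measured TCP pose, the force and the opening at its end, in the units of the state.
- sense(): the state, without advancing time (a new reading comes with each control period).
- snapshot(name): name is "side" or "top" or "wrist"; returns a dict with "frame" (384x512x3 uint8, blue, green, red), "fx", "fy", "cx", "cy" (pixels), "rvec" (rotation vector, rad) and "tvec" (3), from world to camera coordinates, as OpenCV has them. Camera axes: x right, y down, z forward; pixel columns grow to the right and rows downward; lengths in mm; the calibration is good to about 2 mm. The wrist camera is an equidistant fisheye: a pixel r from the principal point sees the ray r / f radians off the axis. A picture is of the moment at which its call begins. There is no depth.
- hand_in(): hands the job in, once; it reports no verdict.
The state is a dict: "time": time; "joint_pos": joint angles; "qd": joint speeds; "joint_efforts": joint torques, N m; "tool_pos": TCP position; "tcp_rot": TCP orientation; "ft_force": force on the tool from outside, world axes, zero at the start; "wrist_torque": the same for the moment, N m; "finger_gap": finger opening in mm.
Only numpy, scipy, OpenCV 4.12 (cv2) and the standard library are available. Lean on these libraries where they do the work, as an engineer would, in place of code of your own. Each camera call takes 0.05 s, during which the arm holds its last target.

### The job

Do the daily check of the pen-shaped coating-thickness probe: slide the cover of the small wooden case fully open, then lift the probe out of its leaning stand and set its spring tip inside the engraved ring on the round reference block in the case (not the square one). Hold the probe upright with its spring tip pressed gently in, about half-way, and finish while still holding it there; do not let go, and leave the loose parts around the case and stand where they are.

Things in the scene. Friction and masses are not known exactly. Their poses are not given: they have to be found in the camera images.
- cover (a joint): slide of the flat wooden cover of the reference-block case, in m: 0 = shut (it starts nearly shut), 0.065 = fully open. It slides level along +y of cover_knob against about 1.5 N of friction and stays where it is left
- cover_knob (a point): middle of the round upright brass pull knob on the cover: 17 mm diameter, 13 mm for its lowest 5 mm, standing 16 mm above the cover; its top is 42.5 mm and this point 34.5 mm above the table. z up, +y the way the cover opens
- mark (a point): centre of the 16 mm ring engraved on the top face of the round steel reference block, 16 mm above the table; z up. The block (fixed in the case, which side changes) lies 26 mm from the case's middle line; the case's walls rise 14 mm above its face, 27 mm or more from the mark
- square_mark (a point): centre of the like ring on the square steel reference block, 36 by 36 mm, top also 16 mm above the table; not to be used
- probe_grip (a point): middle of the 20 mm round black grip (54 mm long) of the loose pen probe, 110 mm and about 0.1 kg. z is its long axis, tip to cap. Along z from here: cap's top +34 mm, upper face of the 28 mm flange -28, foot of the 14 mm steel sleeve -66, end of the free spring tip -76. It starts in its stand, leaning 23 degrees, top toward the robot, flange resting on the stand's tube
- tip_end (a point): end of the probe's spring tip, a steel pin of 4.4 mm diameter with a round end, on the probe's axis
- tip (a joint): how far the spring tip is pushed into the sleeve, in m: 0 = free, 0.008 = fully in. Spring: about 1 N to start moving, then 0.5 N per mm (3 N half-way)
- probe: the whole probe; origin at the foot of the sleeve, z along its axis toward the cap
- round_block: the round reference block, 40 mm diameter, 12 mm high; origin at the centre of its underside
- std_case: the wooden case, fixed to the table: 118 mm (x) by 96 mm (y), 30 mm high, walls 6 mm; origin at the centre of its underside, z up, cover opens to its +y
- stand: the probe's stand, fixed: grey round foot 84 mm diameter, 13 mm high, with an aluminium tube (31 mm outside, 23 mm bore) leaning as the probe does, toward the stand's -x; tube mouth about 60 mm above the table. The probe must be drawn 50 mm along its axis to come free. Origin at the centre of the underside
- bush_mid (a point): centre of a loose plain bush, 24 mm diameter, 18 mm high, standing behind the case: leave it
- small_ring_mid (a point): centre of a loose small setting ring, 32 mm diameter, 12 mm high, lying behind the stand: leave it
- stepped_shaft_mid (a point): centre of a loose stepped shaft, 20 mm diameter, 47 mm tall, standing between case and stand: leave it
Things that resemble listed ones, but are neither listed nor needed, are in the scene too. There is more than one size of the probe; the job needs the larger.

How it is judged:
By the outcome, as a careful person would: the job done as asked, in the order asked, and still so for the second after the job is handed in, while the arm keeps its last pose, push and grip.
It also fails if it takes over 51 s, if anything falls off the work surface, if the arm or the gripper's body presses on something with over 40 N, if the wrist force passes 120 N, or if a joint passes its speed limit or range.

## Working session

There is one attempt and no reset: what is moved stays moved. The work goes in short steps, Python scripts to look and compute and a tool call to move; the robot and the scene stay as the last step left them, time stands still between calls to the robot, and variables do not carry over. Pictures are saved under pics/ and viewed, and the job is handed in when it is done.

Besides the shell and the picture viewer there is one more tool, called after "Call:" by a JSON object that holds its "fn" and its "kwargs", one argument or row to a line. drive_tool: Moves the arm, as the interface text tells. Its arguments: {"type":"object","properties":{"deltas":{"type":"array","items":{"type":"array","items":{"type":"number"}}},"squeeze":{"type":"number"}},"required":["deltas"]}

```bash
ls; mkdir -p pics
python3 - <<'E'
from bench import sense,snapshot
import cv2,json,numpy as np
s=sense()
print({k:np.round(v,2).tolist() for k,v in s.items()})
for n in ["side","top","wrist"]:
    d=snapshot(n); cv2.imwrite(f"pics/{n}0.png",d["frame"])
    np.savez(f"pics/{n}0.npz",**d)
    print(n,d["fx"],d["fy"],d["cx"],d["cy"],np.round(d["rvec"],3),np.round(d["tvec"],1))
E
```

```text
pics
{'time': 0.0, 'joint_pos': [71.77, 7.52, 85.33, 0.0, 87.26, -4.89], 'qd': [0.04, 0.02, 0.14, -0.06, 0.01, -0.08], 'joint_efforts': [0.0, -56.94, -50.05, 0.0, 0.02, 0.0], 'tool_pos': [138.19, 583.22, 199.53], 'tcp_rot': [-95.73, 89.89, -109.06], 'ft_force': [0.34, -0.43, -0.06], 'wrist_torque': [0.0, 0.01, -0.0], 'finger_gap': 85.13}
side 391.91041902307177 391.91041902307177 250.27422612939768 193.2417512526987 [ 2.076 -0.467  0.232] [-522.4  186.9  740.1]
top 378.0488699950236 378.0488699950236 257.6402218444567 184.0126335780058 [ 2.19  -2.17   0.106] [-35.4 569.6 893.6]
wrist 297.3186396354542 297.3186396354542 253.03755888138375 189.74597153594712 [-2.246 -1.776 -0.297] [-600.5  -43.1  381.1]
```

View pics/side0.png

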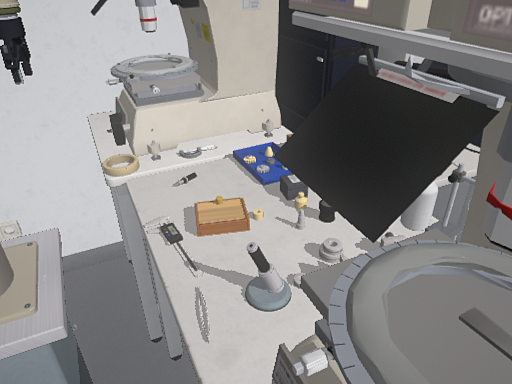

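View pics/top0.png

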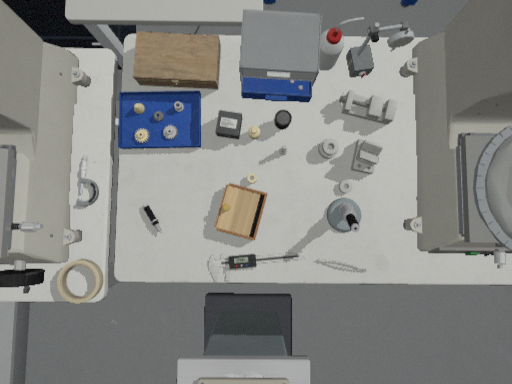

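View pics/wrist0.png

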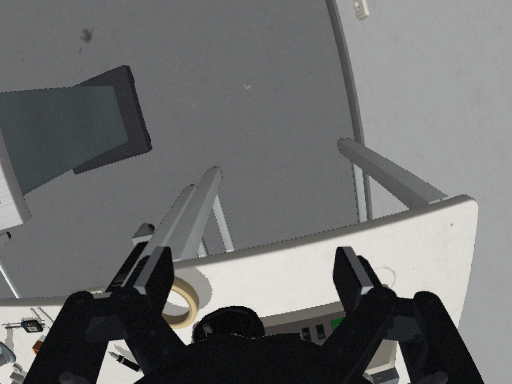

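```bash
cat > h.py <<'E'
import numpy as np,cv2
from scipy.spatial.transform import Rotation as Ro
def cam(d): 
    R=cv2.Rodrigues(np.array(d["rvec"],float).reshape(3))[0]; t=np.array(d["tvec"],float).reshape(3); return R,t
def ray(d,uv,fish=False):
    R,t=cam(d); x=(uv[0]-d["cx"])/d["fx"]; y=(uv[1]-d["cy"])/d["fy"]
    if fish:
        r=np.hypot(x,y); v=np.array([x/r*np.sin(r),y/r*np.sin(r),np.cos(r)]) if r>1e-9 else np.array([0,0,1.])
    else: v=np.array([x,y,1.])
    return -R.T@t, R.T@(v/np.linalg.norm(v))
def onz(d,uv,z,fish=False):
    o,v=ray(d,uv,fish); return o+v*(z-o[2])/v[2]
def two(a,b):
    (o1,v1),(o2,v2)=a,b
    A=np.stack([v1,-v2],1); s=np.linalg.lstsq(A,o2-o1,rcond=None)[0]
    p,q=o1+s[0]*v1,o2+s[1]*v2; return (p+q)/2,np.linalg.norm(p-q)
def proj(d,p,fish=False):
    R,t=cam(d); c=R@np.array(p,float)+t
    if fish:
        th=np.arctan2(np.hypot(c[0],c[1]),c[2]); n=np.hypot(c[0],c[1]); return np.array([d["cx"]+d["fx"]*th*c[0]/n,d["cy"]+d["fy"]*th*c[1]/n])
    return np.array([d["cx"]+d["fx"]*c[0]/c[2],d["cy"]+d["fy"]*c[1]/c[2]])
def load(n): return dict(np.load(f"pics/{n}.npz"))
def crop(fr,x0,y0,x1,y1,k,name):
    cv2.imwrite(f"pics/{name}.png",cv2.resize(fr[y0:y1,x0:x1],None,fx=k,fy=k,interpolation=cv2.INTER_CUBIC))
def tcp(s): return np.array(s["tool_pos"]),Ro.from_euler("xyz",s["tcp_rot"],degrees=True)
E
python3 - <<'E'
from h import *
T,S=load("top0"),load("side0")
crop(T["frame"],200,165,300,265,6,"tcase"); crop(T["frame"],310,170,380,240,8,"tstand")
crop(S["frame"],180,180,280,250,7,"scase"); crop(S["frame"],230,230,310,320,6,"sstand")
for uv in [(256,192),(241,211),(343,215)]: print(onz(T,uv,0).round(1))
E
```

```text
[552.1 -26.6   0. ]
[504.5  10.2   0. ]
[ 496.8 -243.3    0. ]
```

View pics/tcase.png

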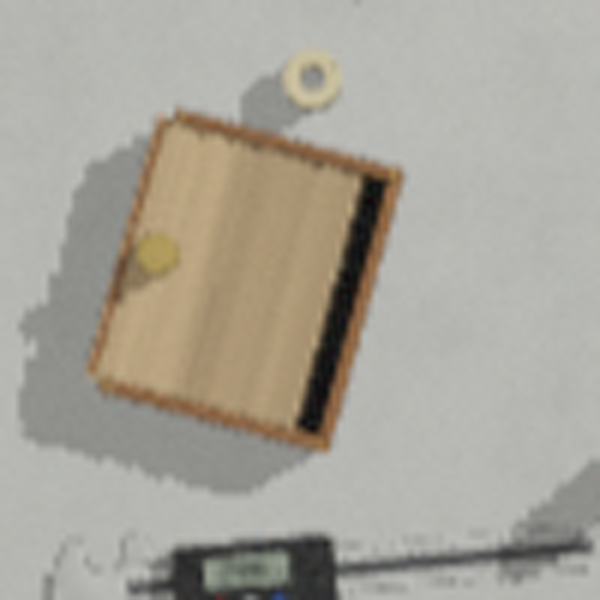

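View pics/tstand.png

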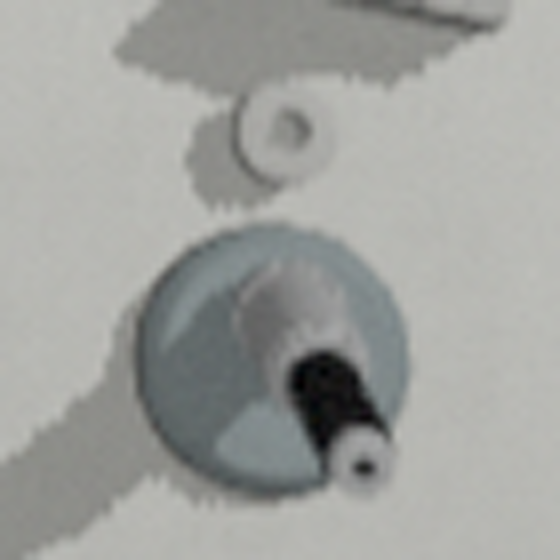

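View pics/scase.png

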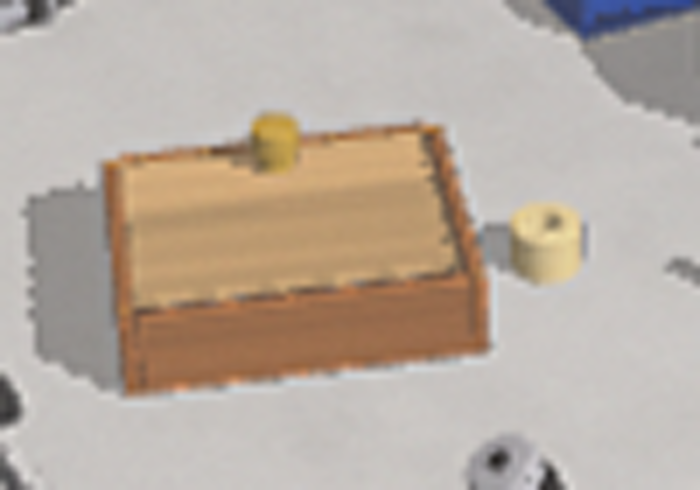

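View pics/sstand.png

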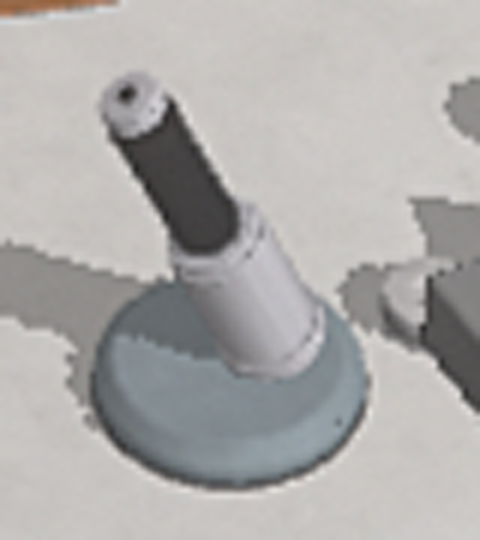

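Run:
```python
from h import *
T,S=load("top0"),load("side0")
f=T["frame"]; hsv=cv2.cvtColor(f,cv2.COLOR_BGR2HSV)
# case
m=((hsv[...,1]>70)&(hsv[...,0]<30)).astype(np.uint8); m[f.max(2)<40]=1
M=np.zeros_like(m); M[180:245,212:272]=m[180:245,212:272]
M=cv2.morphologyEx(M,cv2.MORPH_CLOSE,np.ones((3,3)))
c=max(cv2.findContours(M,0,1)[0],key=cv2.contourArea)
P=np.array([onz(T,p,30)[:2] for p in c[:,0].astype(float)],np.float32)
r=cv2.minAreaRect(P); print("case",r, cv2.contourArea(c))
# hull cutting: corners
ap=cv2.approxPolyDP(c,4,True)[:,0]; print(ap.tolist()); print([onz(T,p.astype(float),30)[:2].round(1).tolist() for p in ap])
# knob two views
k=two(ray(T,(200+157/6,165+253/6)),ray(S,(180+275/7,180+122/7))); print("knob top",k, onz(T,(200+157/6,165+253/6),42.5))
# probe cap / rod axis
capT=(310+365/8,170+462/8); capS=(230+127/6,230+93/6)
print("captop",two(ray(T,capT),ray(S,capS)))
g=((f.max(2)<60)).astype(np.uint8); 
# foot circle
ms=((hsv[...,0]>85)&(hsv[...,0]<115)&(hsv[...,1]>30)&(hsv[...,1]<120)).astype(np.uint8)
MM=np.zeros_like(ms); MM[190:240,320:368]=ms[190:240,320:368]
cc=max(cv2.findContours(MM,0,1)[0],key=cv2.contourArea); Q=np.array([onz(T,p,6)[:2] for p in cc[:,0].astype(float)],np.float32)
print("foot",cv2.minEnclosingCircle(Q))
for n,uv,z in [("bush",(252,178),18),("ring",(346,186),12)]: print(n,onz(T,uv,z))
print("ring",onz(T,(310+288/8,170+132/8),12),"shaft",onz(T,(283,150),47))
```

```text
case ((504.47308349609375, 11.142280578613281), (101.50830841064453, 116.26407623291016), 75.13863372802734) 1950.5
[[226, 185], [214, 226], [254, 239], [266, 193]]
[[566.4, 46.1], [467.6, 73.2], [437.6, -22.8], [547.9, -50.7]]
knob top (array([513.73290663,  43.56401499,  42.06170972]), np.float64(2.4575769656408553)) [512.55574507  43.92086663  42.5       ]
captop (array([ 468.43880475, -242.04082736,  120.84612127]), np.float64(0.1162147690518342))
foot ((495.5885925292969, -255.50880432128906), 1.7268542051315308)
bush [585.2143546  -16.46056126  18.        ]
ring [ 568.15007418 -248.78870735   12.        ]
ring [ 566.91058642 -248.77349118   12.        ] shaft [650.25727684 -90.21582977  47.        ]
```

Run:
```python
from h import *
T,S=load("top0"),load("side0")
def axis(d,box,th):
    f=d["frame"]; x0,y0,x1,y1=box
    m=np.zeros(f.shape[:2],np.uint8); m[y0:y1,x0:x1]=(f[y0:y1,x0:x1].max(2)<th)
    n,l,st,ce=cv2.connectedComponentsWithStats(m); i=1+np.argmax(st[1:,4]); p=np.argwhere(l==i)[:,::-1].astype(np.float32)
    c=p.mean(0); w=cv2.PCACompute2(p,None)
    return c,w[1][0],w[2].ravel(),len(p)
a=axis(T,(340,208,365,235),90); b=axis(S,(240,238,275,275),90); print(a,b)
capT=np.array((310+365/8,170+462/8)); capS=np.array((230+127/6,230+93/6))
def plane(d,c,u):
    o,v1=ray(d,c); _,v2=ray(d,c+10*u); n=np.cross(v1,v2); return n/np.linalg.norm(n)
for ua,ub,t in [(a[1],b[1],"pca"),((a[0]-capT),(b[0]-capS),"cap-c")]:
    ua=ua/np.linalg.norm(ua);ub=ub/np.linalg.norm(ub)
    n1,n2=plane(T,a[0],ua),plane(S,b[0],ub); ax=np.cross(n1,n2); ax/=np.linalg.norm(ax); ax*=np.sign(ax[2])
    print(t,ax, "lean",np.degrees(np.arccos(ax[2])),"az",np.degrees(np.arctan2(ax[1],ax[0])))
print("gripmid",two(ray(T,a[0]),ray(S,b[0])))
cf=(310+273.5/8,170+361/8); print("foot", onz(T,cf,7))
print("footS",onz(S,(230+232/6,230+383/6),7))
```

```text
(array([350.7 , 219.55], dtype=float32), array([0.27947056, 0.9601542 ], dtype=float32), array([10.934577,  7.002923], dtype=float32), 100) (array([259.8207, 260.4223], dtype=float32), array([0.52852625, 0.848917  ], dtype=float32), array([44.536324, 10.030077], dtype=float32), 251)
pca [-0.38607339  0.12354458  0.91415758] lean 23.913626208121197 az 162.2551802516414
cap-c [-0.37433888  0.01180005  0.92721689] lean 21.99494648192866 az 178.19449897852283
gripmid (array([ 485.16483877, -241.32541446,   81.53624677]), np.float64(1.634331441654861))
foot [ 496.43800353 -244.63874159    7.        ]
footS [ 495.74198674 -252.81674885    7.        ]
```

```bash
cat >> h.py <<'E'
def frame(down,jaw):
    x=np.array(down,float);x/=np.linalg.norm(x); y=np.array(jaw,float); y-=x*(x@y); y/=np.linalg.norm(y)
    return Ro.from_matrix(np.stack([x,y,np.cross(x,y)],1))
def delta(p0,R0,p1,R1):
    d=R0.inv().apply(np.array(p1)-np.array(p0))/1000; w=(R0.inv()*R1).as_rotvec()
    print("shift",d.round(4).tolist(),"turn",w.round(4).tolist(),"rows~",(np.linalg.norm(d)/.0417).round(1),(np.degrees(np.linalg.norm(w))/7.16).round(1))
E
python3 - <<'E'
from h import *
from bench import sense
p,R=tcp(sense()); print(R.as_matrix().round(3))
p0=[138.399,583.824,200.592]
a=np.radians(75.1)
for sgn in (1,-1):
    R1=frame([0,0,-1],[sgn*np.cos(a),sgn*np.sin(a),0]); delta(p0,R,[512.5,43.8,140],R1)
E
```

```text
[[-0.     0.231  0.973]
 [-0.001  0.973 -0.231]
 [-1.    -0.002 -0.   ]]
shift [0.0612, -0.439, 0.4886] turn [0.0272, -0.0001, 0.0015] rows~ 15.8 0.2
shift [0.0612, -0.439, 0.4886] turn [-3.1144, -0.0024, -0.0002] rows~ 15.8 24.9
```

Call:
{"fn": "drive_tool", "kwargs": {
  "deltas": [
    [0,0.004,-0.027,0.03,0,0,0],
    [0,0.008,-0.054,0.06,0,0,0],
    [0,0.012,-0.081,0.09,0,0,0],
    [0,0.016,-0.108,0.12,0.027,0,0],
    [0,0.02,-0.135,0.15,0.027,0,0],
    [0,0.024,-0.162,0.18,0.027,0,0],
    [0,0.028,-0.189,0.21,0.027,0,0],
    [0,0.032,-0.216,0.24,0.027,0,0],
    [0,0.036,-0.243,0.27,0.027,0,0],
    [0,0.04,-0.27,0.3,0.027,0,0]
  ]
}}

```text
time: 0.98
tool_pos: [368.6, 250.1, 160.4]
tcp_rot: [44.9, 90.0, 30.0]
ft_force: [0.7, 0.5, 0.3]
finger_gap: 85.6
```

Call:
{"fn": "drive_tool", "kwargs": {
  "deltas": [
    [100,0.003,-0.025,0.026,0,0,0],
    [100,0.007,-0.05,0.053,0,0,0],
    [100,0.01,-0.075,0.08,0,0,0],
    [100,0.014,-0.105,0.115,0,0,0],
    [100,0.018,-0.135,0.15,0,0,0],
    [100,0.02,-0.16,0.177,0,0,0],
    [100,0.021,-0.169,0.189,0,0,0],
    [100,0.021,-0.169,0.189,0,0,0],
    [100,0.021,-0.169,0.189,0,0,0],
    [100,0.021,-0.169,0.189,0,0,0]
  ]
}}

```text
time: 1.82
tool_pos: [506.7, 40.5, 139.3]
tcp_rot: [171.6, 89.9, 156.7]
ft_force: [-0.7, -0.5, 0.2]
finger_gap: 51.8
```

Run:
```python
from h import *
from bench import sense,snapshot
d=snapshot("wrist"); np.savez("pics/wrist1.npz",**d); s=sense()
print({k:np.round(s[k],2).tolist() for k in ["time","tool_pos","tcp_rot","ft_force","finger_gap"]})
cv2.imwrite("pics/wrist1.png",cv2.resize(d["frame"],(768,576)))
print(proj(d,[512.6,43.8,42.5],True)*1.5)
```

```text
{'time': 1.87, 'tool_pos': [506.66, 40.89, 139.41], 'tcp_rot': [162.27, 89.96, 147.43], 'ft_force': [0.56, 0.45, 0.6], 'finger_gap': 51.99}
[384.74231555 277.56774212]
```

View pics/wrist1.png

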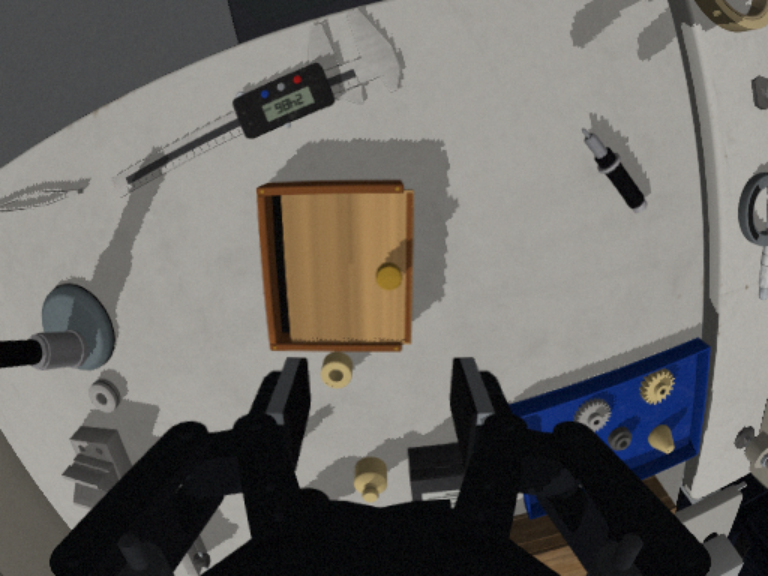

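Run:
```python
from h import *
from bench import sense
W,T,S=load("wrist1"),load("top0"),load("side0")
f=W["frame"]; hsv=cv2.cvtColor(f,cv2.COLOR_BGR2HSV)
m=np.zeros(f.shape[:2],np.uint8); b=(slice(170,200),slice(245,275)); m[b]=((hsv[b][...,1]>150)&(hsv[b][...,2]>60)&(hsv[b][...,0]>19)).astype(np.uint8)
print(m.sum(), np.argwhere(m)[:,::-1].mean(0))
for uv in [np.array((389,277))/1.5, np.array((389,274))/1.5]:
  print(onz(W,uv,42.5,True), two(ray(W,uv,True),ray(T,(200+157/6,165+253/6))), two(ray(W,uv,True),ray(S,(180+275/7,180+122/7))))
# case corners wrist (z=30)
C=[onz(W,np.array(c)/1.5,30,True)[:2] for c in [(259,186),(404,183),(403,348),(272,349)]]
C=np.array(C); print(C.round(1), C.mean(0)); e=C[1]-C[0]; e2=C[2]-C[3]; print(np.degrees(np.arctan2(e[1],e[0])),np.degrees(np.arctan2(e2[1],e2[0])),[np.linalg.norm(C[i]-C[i-1]) for i in range(4)])
p,R=tcp(sense()); print(R.as_matrix().round(4))
```

```text
224 [258.79464286 184.28125   ]
[512.92957047  46.52017138  42.5       ] (array([513.15059229,  45.24180651,  40.07633533]), np.float64(2.5064981393230035)) (array([514.88687249,  46.21315573,  39.82520799]), np.float64(2.1011775511252586))
[510.98571738  47.02399422  42.5       ] (array([513.2440195 ,  45.53832547,  33.79947733]), np.float64(2.1326306932854253)) (array([514.05623407,  46.56091797,  39.38918597]), np.float64(4.0188433966933905))
[[435.1 -19.8]
 [458.8  70.7]
 [570.9  42.1]
 [548.2 -50. ]] [503.26052658  10.76305956]
75.3442610251196 76.1645561128067 [np.float64(117.08642214161839), np.float64(93.55751495559055), np.float64(115.72984384678088), np.float64(94.81276453661677)]
[[-6.000e-04  2.562e-01  9.666e-01]
 [ 4.000e-04  9.666e-01 -2.562e-01]
 [-1.000e+00  2.000e-04 -7.000e-04]]
```

Call:
{"fn": "drive_tool", "kwargs": {
  "deltas": [
    [130,0.015,0.003,0.002,0,0,0],
    [130,0.035,0.006,0.004,0,0,0],
    [130,0.055,0.006,0.0045,0,0,0],
    [130,0.075,0.006,0.0045,0,0,0],
    [130,0.092,0.006,0.0045,0,0,0],
    [130,0.102,0.006,0.0045,0,0,0],
    [130,0.107,0.006,0.0045,0,0,0],
    [130,0.108,0.006,0.0045,0,0,0],
    [160,0.108,0.006,0.0045,0,0,0],
    [180,0.108,0.006,0.0045,0,0,0]
  ],
  "squeeze": 20
}}

```text
time: 2.7
tool_pos: [514.1, 44.9, 32.9]
tcp_rot: [14.8, 89.9, -0.1]
ft_force: [0.6, 0.9, 0.7]
finger_gap: 25.2
```

Run:
```python
from h import *
from bench import sense,snapshot
d=snapshot("wrist"); np.savez("pics/wrist2.npz",**d); s=sense()
print({k:np.round(s[k],2).tolist() for k in ["time","tool_pos","tcp_rot","ft_force","finger_gap"]})
cv2.imwrite("pics/wrist2.png",cv2.resize(d["frame"],(768,576)))
```

```text
{'time': 2.75, 'tool_pos': [514.19, 44.78, 32.94], 'tcp_rot': [14.46, 89.88, -0.41], 'ft_force': [0.38, 0.24, 0.22], 'finger_gap': 25.09}
```

View pics/wrist2.png

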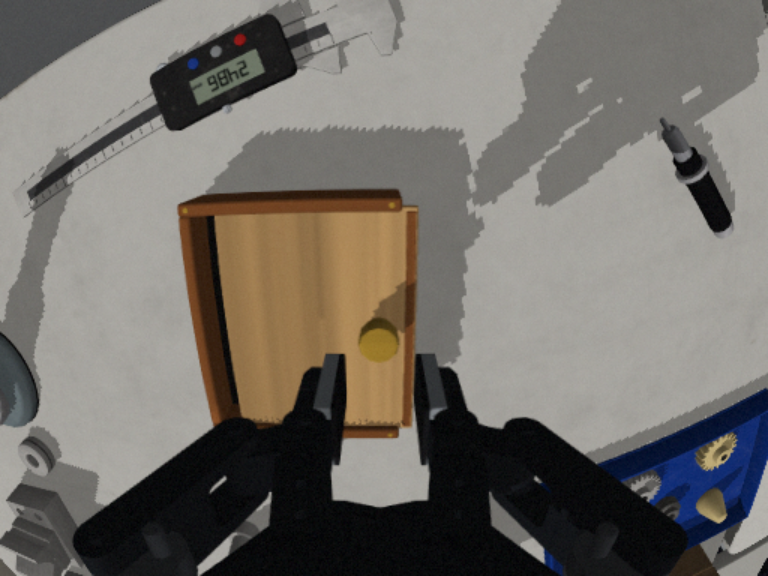

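Run:
```python
from h import *
W=load("wrist2")
print("cam",ray(W,(253,190),True))
for p in [(514.2,44.8,33),(514.2,44.8,37),(513,45,42.5),(513,45,26.5)]: print(p,proj(W,p,True)*1.5)
for uv in [(378,339)]: print(onz(W,np.array(uv)/1.5,42.5,True))
```

```text
cam (array([432.85875721,  67.8803418 , 206.08961265]), array([ 0.3196826 , -0.08476273, -0.94372576]))
(514.2, 44.8, 33) [376.13670463 337.29695461]
(514.2, 44.8, 37) [376.07344479 341.43825903]
(513, 45, 42.5) [375.69312861 344.78132312]
(513, 45, 26.5) [375.9678386  328.41901856]
[510.67911578  46.60018098  42.5       ]
```

Call:
{"fn": "drive_tool", "kwargs": {
  "deltas": [
    [220,0.001,0,-0.0015,0,0,0],
    [235,0.001,0,-0.0015,0,0,0],
    [235,0.001,0,-0.0015,0,0,0],
    [235,0.001,0.003,-0.0015,0,0,0],
    [235,0.001,0.009,-0.0015,0,0,0],
    [235,0.001,0.017,-0.0015,0,0,0],
    [235,0.001,0.025,-0.0015,0,0,0],
    [235,0.001,0.033,-0.0015,0,0,0],
    [235,0.001,0.038,-0.0015,0,0,0],
    [235,0.001,0.04,-0.0015,0,0,0]
  ],
  "squeeze": 20
}}

```text
time: 3.58
tool_pos: [522.2, 84.9, 30.6]
tcp_rot: [100.0, 90.0, 85.2]
ft_force: [-0.2, 0.1, 0.4]
finger_gap: 6.7
```

Run:
```python
from h import *
from bench import sense,snapshot
d=snapshot("wrist"); np.savez("pics/wrist3.npz",**d); s=sense()
print({k:np.round(s[k],2).tolist() for k in ["time","tool_pos","tcp_rot","ft_force","finger_gap"]})
cv2.imwrite("pics/wrist3.png",cv2.resize(d["frame"],(768,576)))
```

```text
{'time': 3.63, 'tool_pos': [522.13, 84.77, 30.55], 'tcp_rot': [112.86, 89.99, 98.04], 'ft_force': [0.16, -0.42, 0.2], 'finger_gap': 7.04}
```

View pics/wrist3.png

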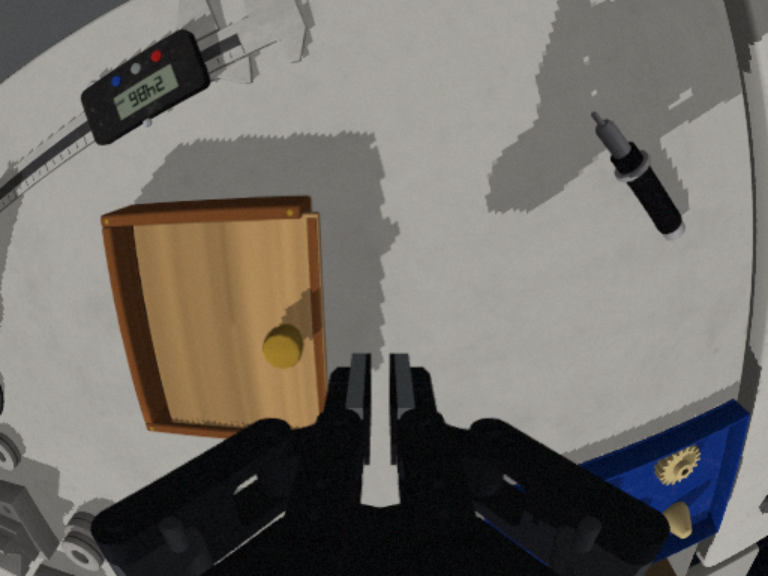

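Run:
```python
from h import *
W=load("wrist3")
f=cv2.convertScaleAbs(W["frame"],alpha=1.6,beta=30)
crop(f,170,190,300,290,6,"w3c")
for p in [(522.1,84.8,30.5),(511.5,87.6,30.5),(522.1,84.8,49.5),(511.5,87.6,49.5)]: print(p,proj(W,p,True)*1.5, (proj(W,p,True)-[170,190])*6)
print(onz(W,np.array((283,345))/1.5,42.5,True),onz(W,np.array((283,345))/1.5,34.5,True))
C=np.array([onz(W,np.array(c)/1.5,30,True)[:2] for c in [(102,216),(310,199),(148,430)]]);print(C)
C=np.array([onz(W,np.array(c)/1.5,30,True)[:2] for c in [(318,213),(325,400)]]);print(C)
```

```text
(522.1, 84.8, 30.5) [375.9281553  336.71321019] [483.7126212  206.85284075]
(511.5, 87.6, 30.5) [375.83077595 313.32302401] [483.3231038  113.29209605]
(522.1, 84.8, 49.5) [375.57004498 357.73177836] [482.28017992 290.92711345]
(511.5, 87.6, 49.5) [375.44684624 332.58130364] [481.78738494 190.32521456]
[510.74294351  48.31651157  42.5       ] [514.18532244  45.36779587  34.5       ]
[[435.7602585  -20.63417588]
 [458.07567032  74.97535938]
 [548.41987084 -50.99493002]]
[[464.35517401  76.44775548]
 [548.3817714   53.0585789 ]]
```

View pics/w3c.png

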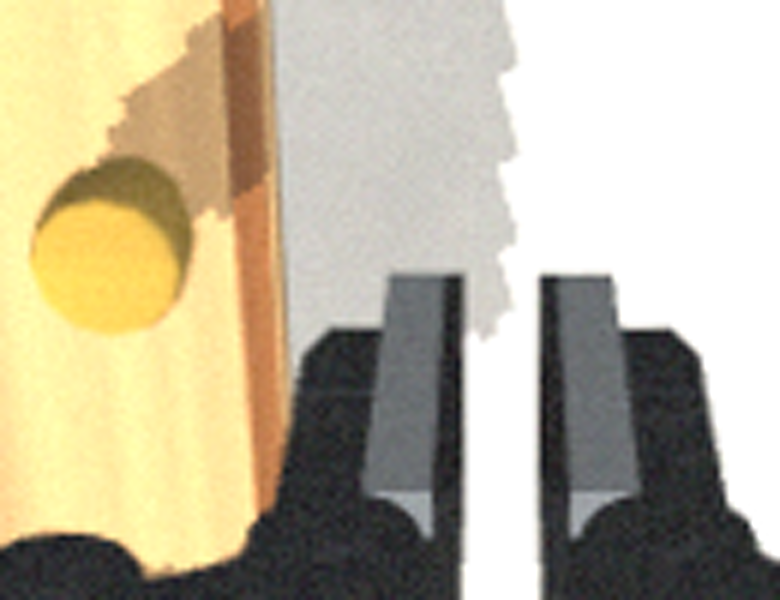

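Run:
```python
from h import *
from bench import sense,snapshot
d=snapshot("side"); np.savez("pics/side3.npz",**d)
crop(d["frame"],180,130,280,230,6,"side3")
for p in [(522.1,84.8,30.5),(522.1,84.8,49.5)]: print(p,(proj(d,p)-[180,130])*6)
```

```text
(522.1, 84.8, 30.5) [217.96155128 376.27333004]
(522.1, 84.8, 49.5) [214.83551041 336.58739134]
```

View pics/side3.png

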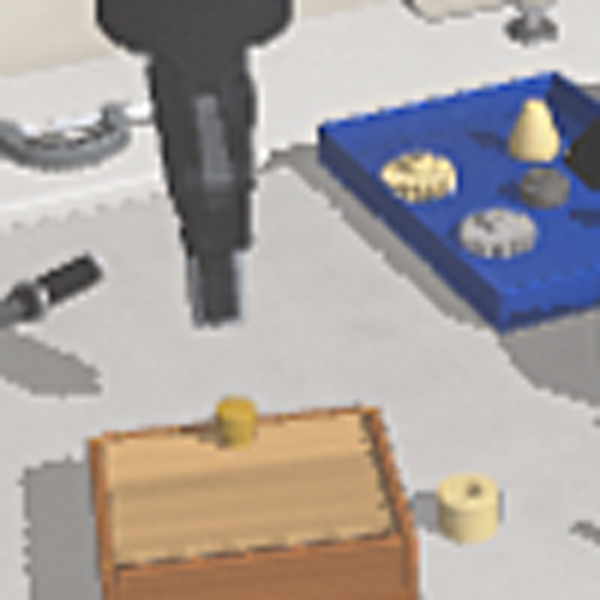

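Call:
{"fn": "drive_tool", "kwargs": {
  "deltas": [
    [140,0,0,0,0,0,0],
    [140,-0.005,-0.008,0,0,0,0],
    [140,-0.005,-0.02,0,0,0,0],
    [140,-0.005,-0.032,0,0,0,0],
    [140,-0.004,-0.04,0,0,0,0],
    [140,0,-0.04,0,0,0,0],
    [140,0.006,-0.04,0,0,0,0],
    [140,0.012,-0.04,0,0,0,0],
    [140,0.017,-0.04,0,0,0,0],
    [140,0.018,-0.04,0,0,0,0]
  ]
}}

```text
time: 4.52
tool_pos: [510.5, 45.3, 10.9]
tcp_rot: [-167.3, 89.9, 177.8]
ft_force: [-1.3, 0.3, 0.6]
finger_gap: 38.5
```

Run:
```python
from h import *
from bench import sense,snapshot
d=snapshot("side"); np.savez("pics/side4.npz",**d); s=sense()
print({k:np.round(s[k],2).tolist() for k in ["time","tool_pos","tcp_rot","ft_force","finger_gap"]})
a=cv2.resize(d["frame"][150:250,180:280],None,fx=4,fy=4,interpolation=2)
w=snapshot("wrist"); b=cv2.resize(w["frame"][190:290,170:330],None,fx=4,fy=4,interpolation=2)
cv2.imwrite("pics/sw4.png",np.hstack([a,b])[:, :800] if 0 else np.hstack([cv2.resize(a,(300,300)),cv2.resize(b,(480,300))]))
```

```text
{'time': 4.57, 'tool_pos': [510.68, 45.39, 11.21], 'tcp_rot': [-167.67, 89.87, 177.47], 'ft_force': [-0.76, -0.35, 1.01], 'finger_gap': 38.47}
```

View pics/sw4.png

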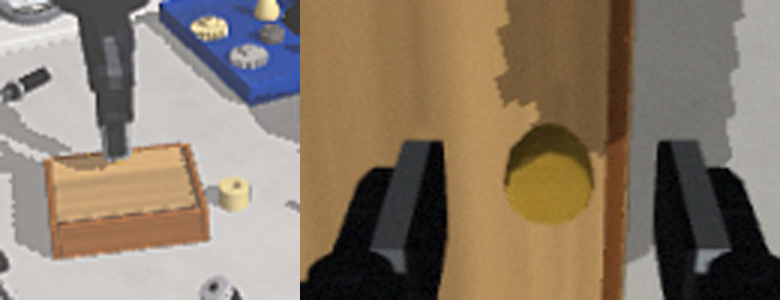

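Call:
{"fn": "drive_tool", "kwargs": {
  "deltas": [
    [180,0,0,0,0,0,0],
    [220,0,0,0,0,0,0],
    [235,0,0,0,0,0,0],
    [235,0,0,0,0,0,0],
    [235,0,0.003,0,0,0,0],
    [235,0,0.006,0,0,0,0],
    [235,0,0.009,0,0,0,0],
    [235,0,0.012,0,0,0,0],
    [235,0,0.015,0,0,0,0],
    [235,0,0.015,0,0,0,0]
  ],
  "squeeze": 20
}}

```text
time: 5.45
tool_pos: [515.7, 60.2, 12.6]
tcp_rot: [79.0, 90.0, 64.1]
ft_force: [-0.1, -0.2, 0.4]
finger_gap: 6.5
```

Run:
```python
from h import *
from bench import sense,snapshot
d=snapshot("side"); np.savez("pics/side5.npz",**d); s=sense()
print({k:np.round(s[k],2).tolist() for k in ["time","tool_pos","tcp_rot","ft_force","finger_gap"]})
a=cv2.resize(d["frame"][150:250,180:280],None,fx=4,fy=4,interpolation=2)
w=snapshot("wrist"); np.savez("pics/wrist5.npz",**w); b=cv2.resize(w["frame"][130:290,90:330],None,fx=3,fy=3,interpolation=2)
cv2.imwrite("pics/sw5.png",np.hstack([cv2.resize(a,(320,320)),cv2.resize(b,(480,320))]))
```

```text
{'time': 5.5, 'tool_pos': [515.63, 59.92, 12.61], 'tcp_rot': [59.57, 90.0, 44.72], 'ft_force': [-0.72, -0.14, 0.32], 'finger_gap': 6.58}
```

View pics/sw5.png

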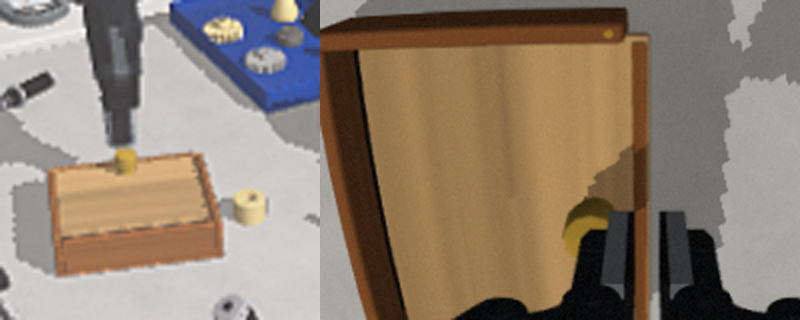

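Run:
```python
from h import *
from bench import snapshot
S,W=load("side5"),load("wrist5")
print("side cam",ray(S,(256,192)),"wrist cam",ray(W,(253,190),True))
print(two(ray(S,(217.2,194.7)),ray(W,(254,236),True)))
print(two(ray(S,(215,194.7)),ray(W,(254,236),True)))
T=snapshot("top"); np.savez("pics/top5.npz",**T)
f=T["frame"]; f=cv2.convertScaleAbs(f,alpha=1.5,beta=20); a=cv2.resize(f[150:260,190:300],None,fx=4,fy=4,interpolation=2)
b=cv2.resize(S["frame"][160:225,185:250],None,fx=5,fy=5,interpolation=2); b=cv2.convertScaleAbs(b,alpha=1.5,beta=20)
cv2.imwrite("pics/ts5.png",np.hstack([cv2.resize(a,(400,400)),cv2.resize(b,(400,400))]))
print((proj(T,[515.7,60,12])-[190,150])*400/110,(proj(T,[515.7,60,36])-[190,150])*400/110)
print((proj(S,[515.7,60,12])-[185,160])*400/65,(proj(S,[515.7,60,36])-[185,160])*400/65)
```

```text
side cam (array([ 262.73609294, -708.08780331,  534.04364785]), array([ 0.35952618,  0.77527258, -0.51932009])) wrist cam (array([434.71737509,  82.9049495 , 185.96048659]), array([ 0.31786568, -0.08466646, -0.94434792]))
(array([514.46360492,  62.88976449,  37.10426799]), np.float64(5.135311493695588))
(array([510.92925556,  63.31567756,  39.34234116]), np.float64(0.9079386045345312))
[111.08449813 204.24535242] [107.83026509 203.14372555]
[202.61457215 273.82172655] [198.63265653 222.57788819]
```

View pics/ts5.png

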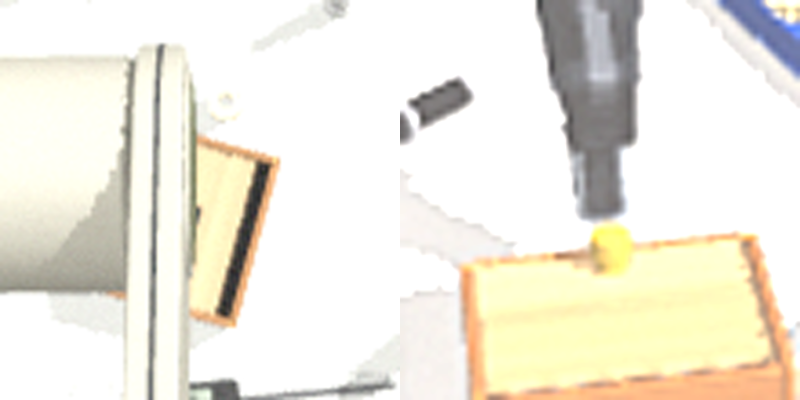

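Call:
{"fn": "drive_tool", "kwargs": {
  "deltas": [
    [230,-0.015,0,0,0,0,0],
    [140,-0.015,-0.003,0,0,0,0],
    [140,-0.015,-0.015,0,0,0,0],
    [140,-0.012,-0.015,0,0,0,0],
    [140,0,-0.015,0,0,0,0],
    [140,0.0075,-0.015,0,0,0,0],
    [140,0.0075,-0.015,0,0,0,0],
    [180,0.0075,-0.015,0,0,0,0],
    [235,0.0075,-0.015,0,0,0,0],
    [235,0.0075,-0.015,0,0,0,0]
  ],
  "squeeze": 20
}}

```text
time: 6.43
tool_pos: [511.2, 45.2, 4.6]
tcp_rot: [-164.0, 89.9, -178.9]
ft_force: [-0.7, -0.5, -4.9]
finger_gap: 15.5
```

Call:
{"fn": "drive_tool", "kwargs": {
  "deltas": [
    [235,0,0,0,0,0,0],
    [235,0,0,0,0,0,0],
    [235,0,0.004,0,0,0,0],
    [235,0,0.01,0,0,0,0],
    [235,0,0.015,0,0,0,0],
    [235,0,0.02,0,0,0,0],
    [235,0,0.025,0,0,0,0],
    [235,0,0.03,0,0,0,0],
    [235,0,0.03,0,0,0,0],
    [235,0,0.03,0,0,0,0]
  ]
}}

```text
time: 7.27
tool_pos: [519.1, 74.9, 4.7]
tcp_rot: [149.7, 89.9, 134.9]
ft_force: [-1.5, 1.4, -8.6]
finger_gap: 15.7
```

Run:
```python
from h import *
from bench import sense,snapshot
d=snapshot("side"); np.savez("pics/side6.npz",**d); s=sense()
print({k:np.round(s[k],2).tolist() for k in ["time","tool_pos","tcp_rot","ft_force","finger_gap"]})
a=cv2.resize(d["frame"][150:250,180:280],None,fx=4,fy=4,interpolation=2)
w=snapshot("wrist"); np.savez("pics/wrist6.npz",**w); b=cv2.resize(w["frame"][130:290,90:330],None,fx=3,fy=3,interpolation=2)
cv2.imwrite("pics/sw6.png",np.hstack([cv2.resize(a,(320,320)),cv2.resize(b,(480,320))]))
```

```text
{'time': 7.32, 'tool_pos': [519.0, 74.65, 4.74], 'tcp_rot': [159.1, 89.94, 144.25], 'ft_force': [-3.04, 2.16, -8.68], 'finger_gap': 15.82}
```

View pics/sw6.png

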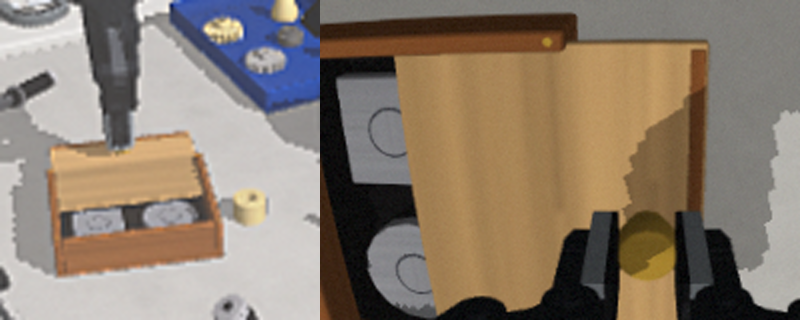

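Call:
{"fn": "drive_tool", "kwargs": {
  "deltas": [
    [235,0,0.004,0,0,0,0],
    [235,0,0.009,0,0,0,0],
    [235,0,0.014,0,0,0,0],
    [235,0,0.018,0,0,0,0],
    [235,0,0.021,0,0,0,0],
    [235,0,0.024,0,0,0,0],
    [235,0,0.026,0,0,0,0],
    [235,0,0.028,0,0,0,0],
    [235,0,0.029,0,0,0,0],
    [235,0,0.03,0,0,0,0]
  ]
}}

```text
time: 8.2
tool_pos: [525.8, 100.2, 4.6]
tcp_rot: [-107.9, 89.6, -122.7]
ft_force: [-11.9, -18.7, -3.1]
finger_gap: 15.3
```

Call:
{"fn": "drive_tool", "kwargs": {
  "deltas": [
    [235,0,0.0005,0,0,0,0],
    [235,0,0.001,0,0,0,0],
    [235,0,0.0015,0,0,0,0],
    [235,0,0.002,0,0,0,0],
    [235,0,0.0025,0,0,0,0],
    [235,0,0.003,0,0,0,0],
    [235,0,0.0035,0,0,0,0],
    [235,0,0.004,0,0,0,0],
    [235,0,0.004,0,0,0,0],
    [235,0,0.004,0,0,0,0]
  ]
}}

```text
time: 9.03
tool_pos: [525.8, 100.4, 4.4]
tcp_rot: [-105.1, 89.3, -120.1]
ft_force: [-14.9, -31.3, 2.4]
finger_gap: 15.4
```

Run:
```python
from h import *
from bench import sense,snapshot
d=snapshot("side"); np.savez("pics/side7.npz",**d); s=sense()
print({k:np.round(s[k],2).tolist() for k in ["time","tool_pos","tcp_rot","ft_force","finger_gap"]})
a=cv2.resize(d["frame"][150:250,180:280],None,fx=4,fy=4,interpolation=2)
w=snapshot("wrist"); np.savez("pics/wrist7.npz",**w); b=cv2.resize(w["frame"][130:290,30:270],None,fx=3,fy=3,interpolation=2)
cv2.imwrite("pics/sw7.png",np.hstack([cv2.resize(a,(320,320)),cv2.resize(b,(480,320))]))
```

```text
{'time': 9.08, 'tool_pos': [525.76, 100.4, 4.4], 'tcp_rot': [-105.29, 89.33, -120.22], 'ft_force': [-14.14, -32.83, 2.43], 'finger_gap': 15.38}
```

View pics/sw7.png

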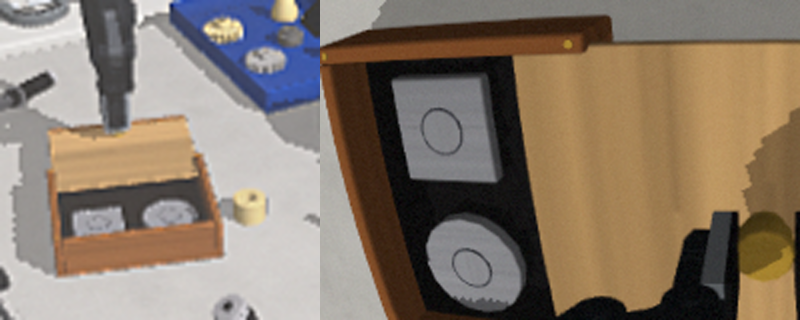

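Call:
{"fn": "drive_tool", "kwargs": {
  "deltas": [
    [170,0,0,0,0,0,0],
    [140,0,-0.003,0,0,0,0],
    [140,0,-0.006,0,0,0,0],
    [140,0,-0.007,0,0,0,0],
    [140,-0.01,-0.007,0,0,0,0],
    [140,-0.03,-0.007,0,0,0,0],
    [140,-0.06,-0.007,0,0,0,0],
    [140,-0.095,-0.007,0,0,0,0],
    [140,-0.12,-0.007,0,0,0,0],
    [140,-0.13,-0.007,0,0,0,0]
  ]
}}

```text
time: 9.97
tool_pos: [529.6, 100.9, 141.6]
tcp_rot: [21.5, 89.5, 6.7]
ft_force: [-0.7, -0.0, 1.0]
finger_gap: 38.4
```

Run:
```python
from h import *
from bench import sense,snapshot
s=sense(); w=snapshot("wrist"); np.savez("pics/wrist8.npz",**w)
print({k:np.round(s[k],2).tolist() for k in ["time","tool_pos","tcp_rot","ft_force","finger_gap"]})
cv2.imwrite("pics/wrist8.png",cv2.resize(w["frame"],(768,576)))
crop(w["frame"],130,110,260,210,6,"w8c")
```

```text
{'time': 9.97, 'tool_pos': [529.65, 100.87, 141.58], 'tcp_rot': [21.51, 89.48, 6.65], 'ft_force': [-0.7, -0.04, 1.03], 'finger_gap': 38.4}
```

View pics/wrist8.png

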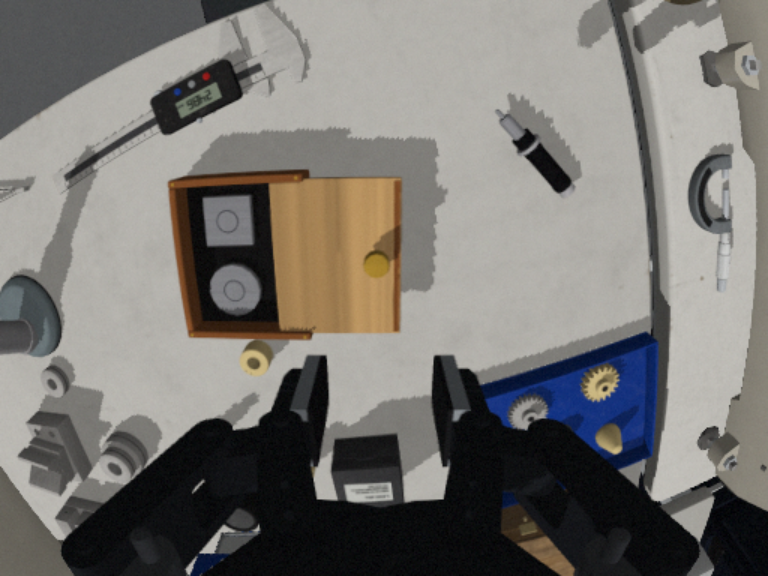

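View pics/w8c.png

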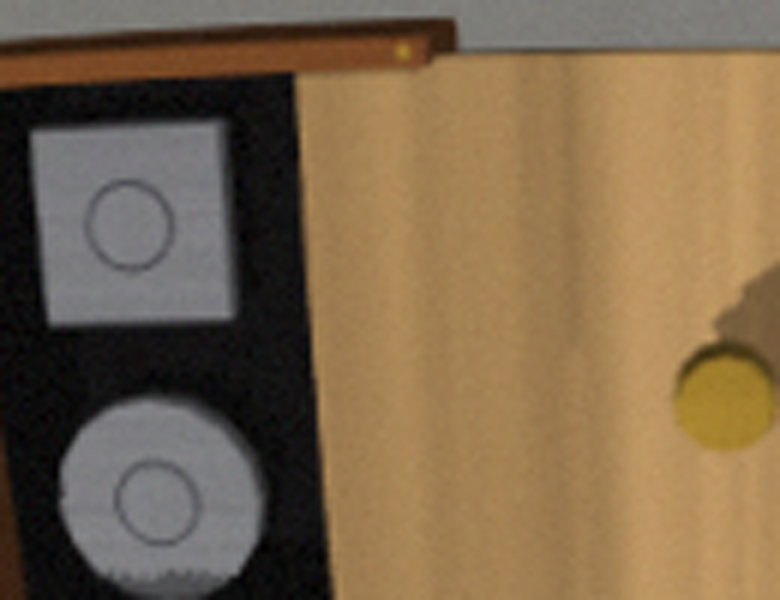

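Run:
```python
from h import *
from bench import sense
W=load("wrist8")
uv=np.array((157/6+130-.4,502/6+110-.4)); print("mark",onz(W,uv,16,True)); print("sq",onz(W,np.array((130/6+129.6,225/6+109.6)),16,True))
print("knob",onz(W,np.array((725/6+129.6,400/6+109.6)),42.5,True))
p,R=tcp(sense()); print(p)
a=np.array([-np.sin(np.radians(23))*np.cos(np.radians(8)),np.sin(np.radians(23))*np.sin(np.radians(8)),np.cos(np.radians(23))])
g=np.array([468.4,-242,120.8])-34*a
R1=frame(-a,[0.14,0.99,0]); delta(p,R,g+46*a,R1); print(g+46*a,R1.as_matrix().round(3))
```

```text
mark [526.48876387  -7.95868812  16.        ]
sq [476.1718558    5.46820151  16.        ]
knob [527.24127886 100.72476823  42.5       ]
[529.92498473 100.86411475 141.66435741]
shift [0.0088, -0.3478, 0.0237] turn [-0.1178, -0.3918, 0.0213] rows~ 8.4 3.3
[ 463.75685728 -241.34744885  131.84605824] [[ 0.387  0.14   0.911]
 [-0.054  0.99  -0.129]
 [-0.921  0.     0.391]]
```

Call:
{"fn": "drive_tool", "kwargs": {
  "deltas": [
    [85,0,-0.03,0.002,0,0,0],
    [85,0.001,-0.068,0.005,-0.02,-0.05,0],
    [85,0.002,-0.106,0.008,-0.04,-0.12,0],
    [85,0.003,-0.144,0.01,-0.06,-0.19,0.01],
    [85,0.004,-0.182,0.013,-0.08,-0.26,0.01],
    [85,0.005,-0.22,0.016,-0.1,-0.33,0.02],
    [85,0.006,-0.258,0.018,-0.118,-0.392,0.021],
    [85,0.007,-0.296,0.021,-0.118,-0.392,0.021],
    [85,0.009,-0.33,0.023,-0.118,-0.392,0.021],
    [85,0.009,-0.348,0.024,-0.118,-0.392,0.021]
  ]
}}

```text
time: 10.85
tool_pos: [458.3, -245.2, 125.0]
tcp_rot: [-0.5, 67.5, -8.6]
ft_force: [-0.6, -1.0, 0.8]
finger_gap: 57.0
```

Call:
{"fn": "drive_tool", "kwargs": {
  "deltas": [
    [85,0,0,0,0,0,0],
    [85,0,0,0,0,0,0],
    [85,0,0,0,0,0,0],
    [85,0,0,0,0,0,0],
    [85,0,0,0,0,0,0],
    [85,0,0,0,0,0,0],
    [85,0,0,0,0,0,0],
    [85,0,0,0,0,0,0],
    [85,0,0,0,0,0,0],
    [85,0,0,0,0,0,0]
  ]
}}

```text
time: 11.68
tool_pos: [460.2, -242.2, 126.1]
tcp_rot: [-0.4, 67.5, -8.4]
ft_force: [0.0, -0.0, -0.2]
finger_gap: 56.9
```

Run:
```python
from h import *
from bench import sense,snapshot
s=sense(); w=snapshot("wrist"); np.savez("pics/wrist9.npz",**w); d=snapshot("side"); np.savez("pics/side9.npz",**d)
p,R=tcp(s)
print({k:np.round(s[k],2).tolist() for k in ["time","tool_pos","ft_force","finger_gap","joint_pos"]}); print(R.as_matrix().round(3))
cv2.imwrite("pics/wrist9.png",cv2.resize(w["frame"],(768,576)))
crop(d["frame"],210,200,320,310,6,"s9c")
```

```text
{'time': 11.68, 'tool_pos': [460.22, -242.24, 126.14], 'ft_force': [0.01, -0.02, -0.18], 'finger_gap': 56.94, 'joint_pos': [-43.06, -24.96, 125.43, 14.33, 61.49, -129.9]}
[[ 0.378  0.14   0.915]
 [-0.056  0.99  -0.128]
 [-0.924 -0.003  0.382]]
```

View pics/wrist9.png

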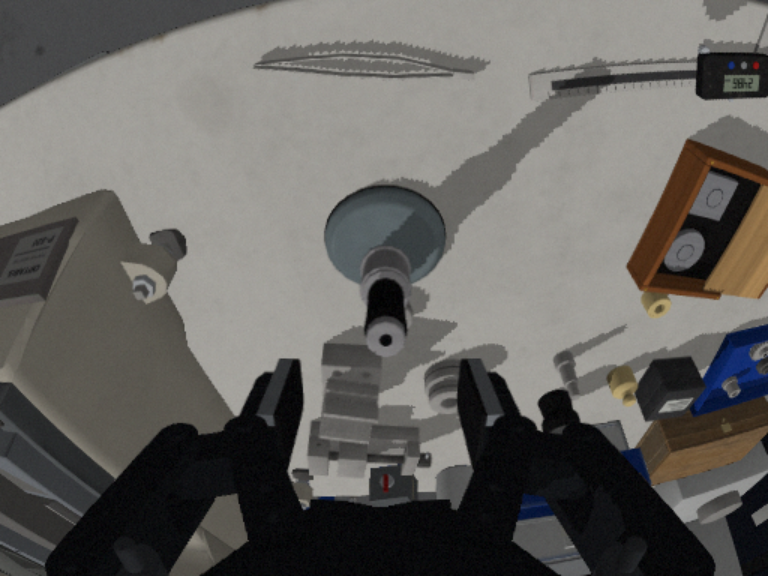

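View pics/s9c.png

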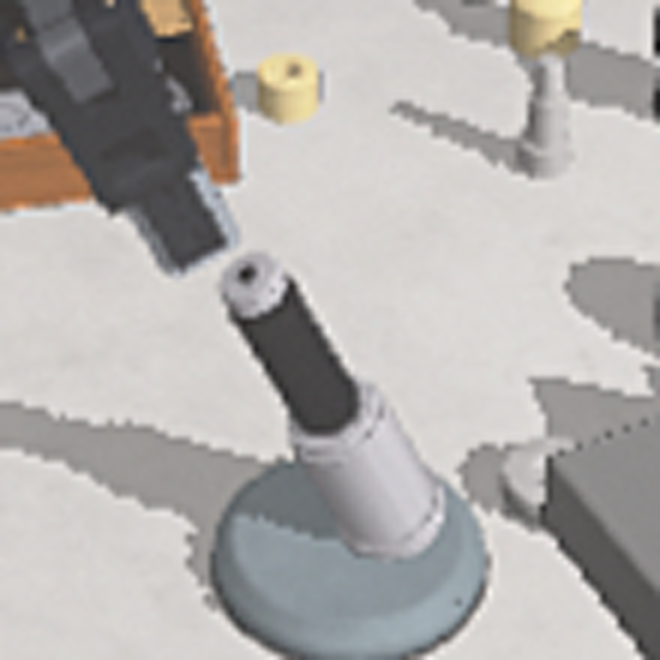

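Run:
```python
from h import *
W=load("wrist9"); S=load("side9")
crop(W["frame"],225,150,295,245,8,"w9c")
```

```text
(no output)
```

View pics/w9c.png

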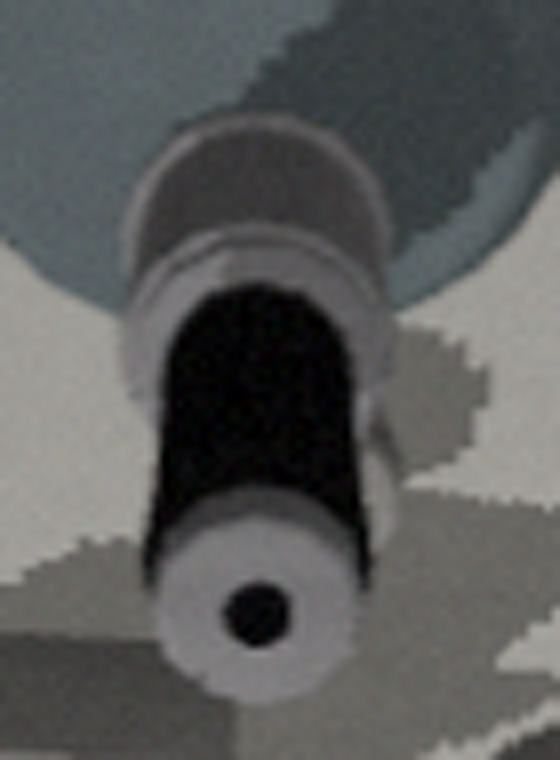

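Run:
```python
from h import *
from bench import sense
W=load("wrist9"); S=load("side9"); T=load("top0")
w=lambda u,v:np.array((u/8+225-.45,v/8+150-.45)); s=lambda u,v:np.array((u/6+210-.4,v/6+200-.4))
_,a1=ray(W,w(257.5,611),True);_,a2=ray(W,w(259,330),True)
_,b1=ray(S,s(247,273));_,b2=ray(S,s(329,413))
n1=np.cross(a1,a2);n2=np.cross(b1,b2);ax=np.cross(n1,n2);ax/=np.linalg.norm(ax);ax*=np.sign(ax[2])
print("axis",ax,"lean",np.degrees(np.arccos(ax[2])),"az",np.degrees(np.arctan2(ax[1],ax[0])))
print("cap ws",two(ray(W,w(257.5,612),True),ray(S,s(247,273))))
ct=(310+365/8-.4,170+464/8-.4)
print("cap wt",two(ray(W,w(257.5,612),True),ray(T,ct)), "cap ts",two(ray(T,ct),ray(S,s(247,273))))
# flange low point in wrist: flange ellipse centre & side
print("flange", two(ray(W,w(259,335),True),ray(S,s(340,425))))
# foot from wrist: circle
for z in (0,13): print([onz(W,np.array(c)/1.5,z,True).round(1).tolist() for c in [(325,237),(446,237),(387,186)]])
p,R=tcp(sense()); print("tool -x",-R.as_matrix()[:,0])
```

```text
axis [-0.37472001  0.04157143  0.92620556] lean 22.14914957548825 az 173.6694935905482
cap ws (array([ 468.8259515 , -239.64393801,  120.03271487]), np.float64(0.3973134614895548))
cap wt (array([ 468.72103589, -240.36416611,  120.67261837]), np.float64(1.7155618604675629)) cap ts (array([ 468.48872374, -241.03606508,  120.98829696]), np.float64(0.6915795271991174))
flange (array([ 496.00629502, -242.55482239,   54.85755291]), np.float64(0.21039157686237192))
[[492.1, -284.4, -0.0], [503.7, -200.2, 0.0], [457.9, -236.0, 0.0]]
[[483.2, -281.1, 13.0], [494.2, -201.2, 13.0], [450.8, -235.2, 13.0]]
tool -x [-0.37824409  0.05583102  0.92402073]
```

Run:
```python
from h import *
from bench import sense
p,R=tcp(sense())
a=Ro.from_euler("zy",[174,-23],degrees=True).apply([0,0,1]); 
l,z=np.radians(23),np.radians(174); a=np.array([np.sin(l)*np.cos(z),np.sin(l)*np.sin(z),np.cos(l)])
g=np.array([468.6,-240.3,120.5])-34*a; R1=frame(-a,[np.sin(np.radians(6)),np.cos(np.radians(6)),0])
print(a,g)
delta(p,R,g+0*a,R1); delta(p,R,g-43*a,R1)
```

```text
[-0.38859066  0.04084252  0.92050485] [ 481.81208252 -241.68864583   89.20283498]
shift [0.0422, 0.0038, 0.0056] turn [-0.0322, -0.0091, 0.0161] rows~ 1.0 0.3
shift [0.0852, 0.0045, 0.006] turn [-0.0322, -0.0091, 0.0161] rows~ 2.1 0.3
```

Call:
{"fn": "drive_tool", "kwargs": {
  "deltas": [
    [85,0,0.002,0.003,-0.02,-0.005,0.01],
    [85,0,0.004,0.0056,-0.032,-0.009,0.016],
    [85,0.006,0.004,0.0056,-0.032,-0.009,0.016],
    [85,0.014,0.004,0.0056,-0.032,-0.009,0.016],
    [85,0.022,0.004,0.0056,-0.032,-0.009,0.016],
    [85,0.03,0.004,0.0056,-0.032,-0.009,0.016],
    [85,0.038,0.004,0.0056,-0.032,-0.009,0.016],
    [85,0.042,0.004,0.0056,-0.032,-0.009,0.016],
    [85,0.042,0.004,0.0056,-0.032,-0.009,0.016],
    [85,0.042,0.004,0.0056,-0.032,-0.009,0.016]
  ]
}}

```text
time: 12.62
tool_pos: [481.5, -241.2, 88.8]
tcp_rot: [0.1, 67.1, -5.9]
ft_force: [0.6, 0.4, -0.3]
finger_gap: 56.9
```

Run:
```python
from h import *
from bench import sense,snapshot
s=sense(); w=snapshot("wrist"); np.savez("pics/wrist10.npz",**w); d=snapshot("side"); np.savez("pics/side10.npz",**d)
p,R=tcp(s)
print({k:np.round(s[k],2).tolist() for k in ["time","tool_pos","ft_force","finger_gap"]}); print(R.as_matrix().round(3))
a=cv2.resize(w["frame"][140:300,130:370],(600,400),interpolation=2); b=cv2.resize(d["frame"][200:310,210:320],(400,400),interpolation=2)
cv2.imwrite("pics/w10.png",a);cv2.imwrite("pics/s10.png",b)
```

```text
{'time': 12.62, 'tool_pos': [481.53, -241.16, 88.84], 'ft_force': [0.55, 0.41, -0.26], 'finger_gap': 56.94}
[[ 0.388  0.105  0.916]
 [-0.04   0.995 -0.097]
 [-0.921  0.001  0.39 ]]
```

View pics/w10.png

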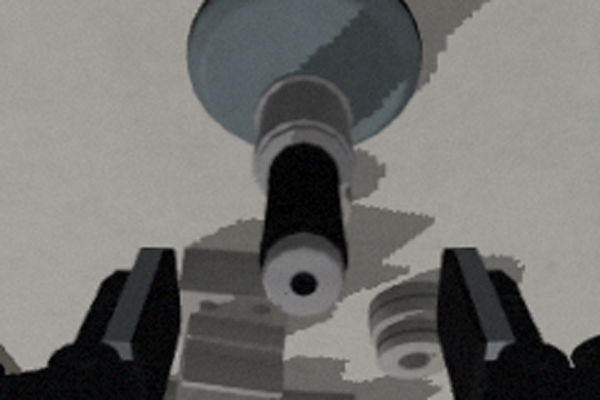

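View pics/s10.png

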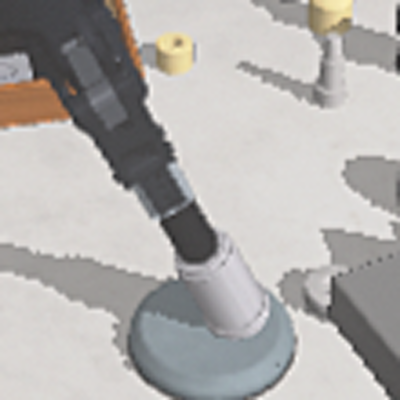

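Call:
{"fn": "drive_tool", "kwargs": {
  "deltas": [
    [85,0.006,0,0,0,0,0],
    [85,0.012,0,0,0,0,0],
    [85,0.018,0,0,0,0,0],
    [85,0.024,0,0,0,0,0],
    [85,0.03,0,0,0,0,0],
    [85,0.035,0,0,0,0,0],
    [85,0.039,0,0,0,0,0],
    [85,0.042,0,0,0,0,0],
    [85,0.042,0,0,0,0,0],
    [85,0.042,0,0,0,0,0]
  ]
}}

```text
time: 13.55
tool_pos: [498.0, -243.1, 50.5]
tcp_rot: [0.0, 67.0, -6.0]
ft_force: [-0.0, 0.4, 0.3]
finger_gap: 57.2
```

Run:
```python
from h import *
from bench import sense,snapshot
s=sense(); w=snapshot("wrist"); np.savez("pics/wrist11.npz",**w); d=snapshot("side"); np.savez("pics/side11.npz",**d)
p,R=tcp(s)
print({k:np.round(s[k],2).tolist() for k in ["time","tool_pos","ft_force","finger_gap"]}); 
a=cv2.resize(w["frame"][140:300,130:370],(420,280),interpolation=2); b=cv2.resize(d["frame"][220:300,230:310],(370,280*370//370),interpolation=2)
cv2.imwrite("pics/w11.png",np.hstack([a,b]))
```

```text
{'time': 13.55, 'tool_pos': [497.99, -243.07, 50.54], 'ft_force': [-0.01, 0.4, 0.32], 'finger_gap': 57.2}
```

View pics/w11.png

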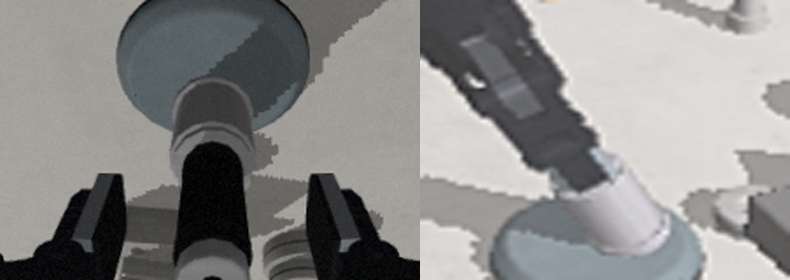

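Call:
{"fn": "drive_tool", "kwargs": {
  "deltas": [
    [140,0,0,0,0,0,0],
    [190,0,0,0,0,0,0],
    [235,0,0,0,0,0,0],
    [235,0,0,0,0,0,0],
    [235,0,0,0,0,0,0],
    [235,0,0,0,0,0,0],
    [235,0,0,0,0,0,0],
    [235,0,0,0,0,0,0],
    [235,0,0,0,0,0,0],
    [235,0,0,0,0,0,0]
  ],
  "squeeze": 45
}}

```text
time: 14.48
tool_pos: [498.1, -243.3, 51.1]
tcp_rot: [-0.0, 67.0, -6.1]
ft_force: [-4.6, 1.5, 4.7]
finger_gap: 19.2
```

Run:
```python
from h import *
from bench import sense,snapshot
s=sense(); w=snapshot("wrist"); np.savez("pics/wrist12.npz",**w); d=snapshot("side"); np.savez("pics/side12.npz",**d)
p,R=tcp(s)
print({k:np.round(s[k],2).tolist() for k in ["time","tool_pos","ft_force","finger_gap"]}); 
a=cv2.resize(w["frame"][140:300,130:370],(420,280),interpolation=2); b=cv2.resize(d["frame"][220:300,230:310],(370,280*370//370),interpolation=2)
cv2.imwrite("pics/w12.png",np.hstack([a,b]))
```

```text
{'time': 14.48, 'tool_pos': [498.12, -243.34, 51.12], 'ft_force': [-4.63, 1.48, 4.66], 'finger_gap': 19.22}
```

View pics/w12.png

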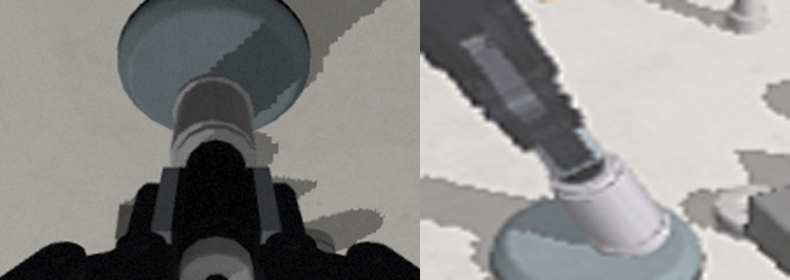

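Call:
{"fn": "drive_tool", "kwargs": {
  "deltas": [
    [235,-0.003,0,0,0,0,0],
    [235,-0.008,0,0,0,0,0],
    [235,-0.015,0,0,0,0,0],
    [235,-0.024,0,0,0,0,0],
    [235,-0.033,0,0,0,0,0],
    [235,-0.042,0,0,0,0,0],
    [235,-0.051,0,0,0,0,0],
    [235,-0.06,0,0,0,0,0],
    [235,-0.07,0,0,0,0,0],
    [235,-0.08,0,0,0,0,0]
  ]
}}

```text
time: 15.42
tool_pos: [466.5, -239.9, 125.4]
tcp_rot: [-0.0, 67.0, -6.0]
ft_force: [-0.0, -0.0, -1.1]
finger_gap: 18.7
```

Call:
{"fn": "drive_tool", "kwargs": {
  "deltas": [
    [235,-0.005,0,0,0,0,0],
    [235,-0.01,0,0,0,0,0],
    [235,-0.01,0,0,0,0,0],
    [235,-0.01,0,0,0,0,0],
    [235,-0.01,0,0,0,0,0],
    [235,-0.01,0,0,0,0,0],
    [235,-0.01,0,0,0,0,0],
    [235,-0.01,0,0,0,0,0],
    [235,-0.01,0,0,0,0,0],
    [235,-0.01,0,0,0,0,0]
  ]
}}

```text
time: 16.25
tool_pos: [463.0, -239.4, 133.4]
tcp_rot: [0.0, 67.0, -6.0]
ft_force: [-0.5, 1.6, -0.4]
finger_gap: 18.9
```

Run:
```python
from h import *
from bench import sense,snapshot
s=sense(); w=snapshot("wrist"); np.savez("pics/wrist13.npz",**w); d=snapshot("side"); np.savez("pics/side13.npz",**d)
p,R=tcp(s)
print({k:np.round(s[k],2).tolist() for k in ["time","tool_pos","ft_force","finger_gap","joint_pos"]}); print(R.as_matrix().round(4))
cv2.imwrite("pics/w13.png",cv2.resize(w["frame"][100:300,130:370],(720,600),interpolation=2)); crop(d["frame"],210,180,310,300,5,"s13")
```

```text
{'time': 16.25, 'tool_pos': [463.04, -239.41, 133.42], 'ft_force': [-0.53, 1.6, -0.36], 'finger_gap': 18.9, 'joint_pos': [-43.52, -25.12, 124.9, 15.55, 62.52, -132.56]}
[[ 3.882e-01  1.048e-01  9.156e-01]
 [-4.070e-02  9.945e-01 -9.660e-02]
 [-9.207e-01  2.000e-04  3.904e-01]]
```

View pics/w13.png

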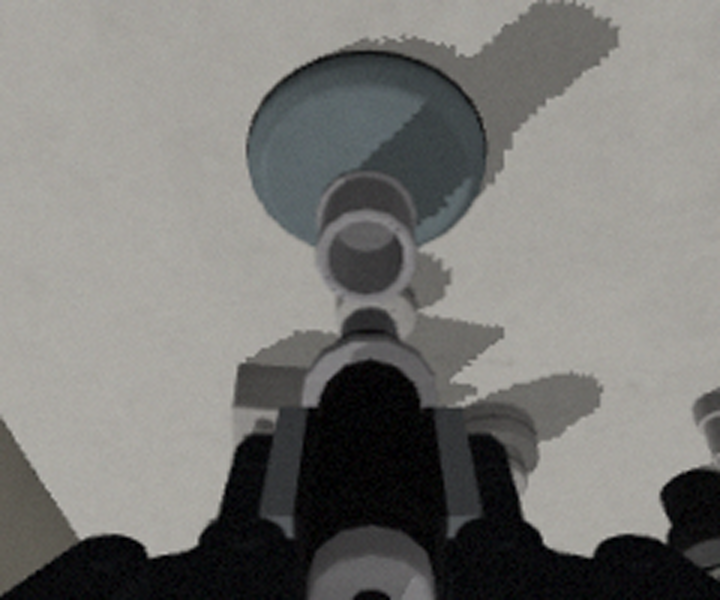

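View pics/s13.png

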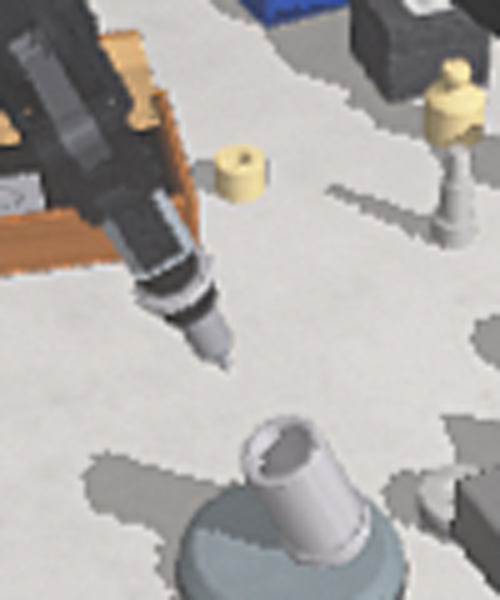

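Run:
```python
from h import *
from bench import sense
S=load("side13");p,R=tcp(sense()); a=-R.as_matrix()[:,0]
for k in (30,34,38): print(k,(proj(S,p-k*a)-[210,180])*5)
b=np.radians(75.2)
R1=frame([0,0,-1],[np.cos(b),np.sin(b),0]); delta(p,R,[526.5,-8,115],R1)
```

```text
30 [222.14565706 354.58303418]
34 [226.68192304 361.99174682]
38 [231.18643296 369.34859489]
shift [0.0322, 0.2368, 0.0285] turn [0.1513, 0.4004, -0.0308] rows~ 5.8 3.4
```

Call:
{"fn": "drive_tool", "kwargs": {
  "deltas": [
    [235,0,0.015,0.002,0.01,0.03,0],
    [235,0.001,0.04,0.005,0.03,0.08,-0.01],
    [235,0.005,0.07,0.009,0.05,0.14,-0.01],
    [235,0.01,0.1,0.012,0.07,0.2,-0.02],
    [235,0.015,0.13,0.016,0.09,0.26,-0.02],
    [235,0.02,0.16,0.02,0.11,0.31,-0.03],
    [235,0.025,0.19,0.023,0.13,0.35,-0.031],
    [235,0.029,0.215,0.026,0.151,0.4,-0.031],
    [235,0.032,0.23,0.028,0.151,0.4,-0.031],
    [235,0.032,0.237,0.0285,0.151,0.4,-0.031]
  ]
}}

```text
time: 17.18
tool_pos: [527.0, -5.6, 114.3]
tcp_rot: [170.3, 89.9, 155.6]
ft_force: [0.2, 0.4, -0.9]
finger_gap: 19.0
```

Call:
{"fn": "drive_tool", "kwargs": {
  "deltas": [
    [235,0.001,0,0,0,0,0],
    [235,0.002,0,0,0,0,0],
    [235,0.003,0,0,0,0,0],
    [235,0.004,0,0,0,0,0],
    [235,0.005,0,0,0,0,0],
    [235,0.005,0,0,0,0,0],
    [235,0.005,0,0,0,0,0],
    [235,0.005,0,0,0,0,0],
    [235,0.005,0,0,0,0,0],
    [235,0.005,0,0,0,0,0]
  ]
}}

```text
time: 18.02
tool_pos: [526.5, -7.9, 110.4]
tcp_rot: [-18.6, 90.0, -33.4]
ft_force: [-0.6, 0.5, -1.3]
finger_gap: 18.7
```

```bash
cat > look.py <<'E'
from h import *
from bench import sense,snapshot
import sys
n=sys.argv[1]
s=sense(); w=snapshot("wrist"); np.savez(f"pics/wrist{n}.npz",**w); d=snapshot("side"); np.savez(f"pics/side{n}.npz",**d)
p,R=tcp(s)
print({k:np.round(s[k],2).tolist() for k in ["time","tool_pos","ft_force","wrist_torque","finger_gap","joint_pos"]}); print(R.as_matrix().round(4))
x0,y0,x1,y1=160,90,360,290
cv2.imwrite(f"pics/w{n}.png",cv2.resize(w["frame"][y0:y1,x0:x1],(600,600),interpolation=2)); crop(d["frame"],185,150,285,250,6,f"s{n}")
E
python3 look.py 14
```

```text
{'time': 18.02, 'tool_pos': [526.51, -7.92, 110.38], 'ft_force': [-0.62, 0.47, -1.33], 'wrist_torque': [-0.02, -0.04, 0.01], 'finger_gap': 18.69, 'joint_pos': [-6.43, -0.41, 103.06, -0.02, 77.31, -81.63]}
[[ 6.000e-04  2.554e-01  9.668e-01]
 [-4.000e-04  9.668e-01 -2.554e-01]
 [-1.000e+00 -2.000e-04  7.000e-04]]
```

View pics/w14.png

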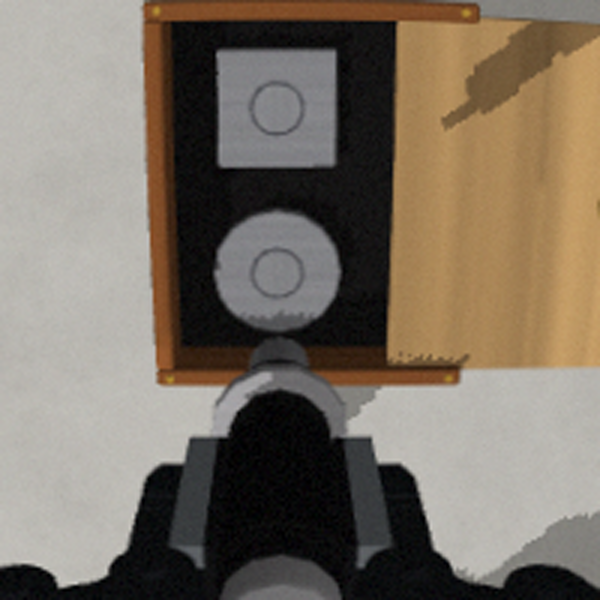

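View pics/s14.png

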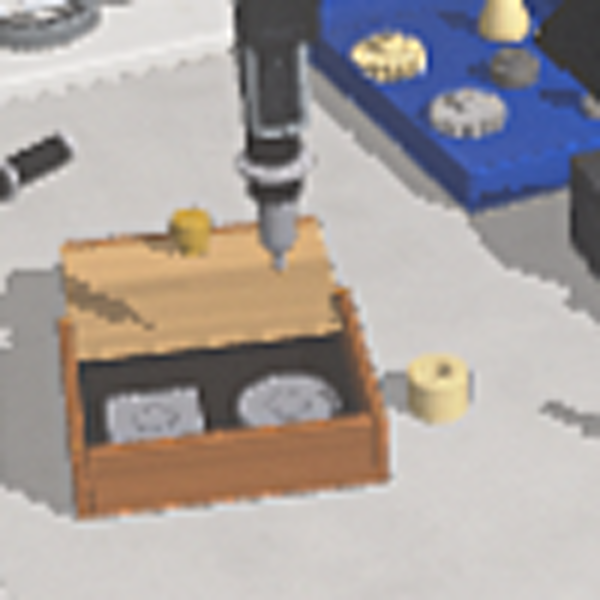

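Call:
{"fn": "drive_tool", "kwargs": {
  "deltas": [
    [235,0.005,0,0,0,0,0],
    [235,0.011,0,0,0,0,0],
    [235,0.017,0,0,0,0,0],
    [235,0.023,0,0,0,0,0],
    [235,0.029,0,0,0,0,0],
    [235,0.035,0,0,0,0,0],
    [235,0.04,0,0,0,0,0],
    [235,0.044,0,0,0,0,0],
    [235,0.045,0,0,0,0,0],
    [235,0.045,0,0,0,0,0]
  ]
}}

```text
time: 18.95
tool_pos: [526.2, -7.9, 64.8]
tcp_rot: [-120.0, 90.0, -134.7]
ft_force: [0.9, 0.8, -0.9]
finger_gap: 18.7
```

```bash
python3 look.py 15
python3 - <<'E'
from h import *
W=load("wrist15"); S=load("side15")
crop(W["frame"],220,150,290,240,8,"w15c"); crop(S["frame"],210,170,260,230,10,"s15c")
E
```

```text
{'time': 18.95, 'tool_pos': [526.17, -7.87, 64.83], 'ft_force': [0.9, 0.78, -0.92], 'wrist_torque': [-0.0, -0.03, 0.04], 'finger_gap': 18.72, 'joint_pos': [-6.43, 2.36, 105.3, -0.02, 72.36, -81.63]}
[[-3.000e-04  2.554e-01  9.668e-01]
 [-3.000e-04  9.668e-01 -2.554e-01]
 [-1.000e+00 -4.000e-04 -2.000e-04]]
```

View pics/w15c.png

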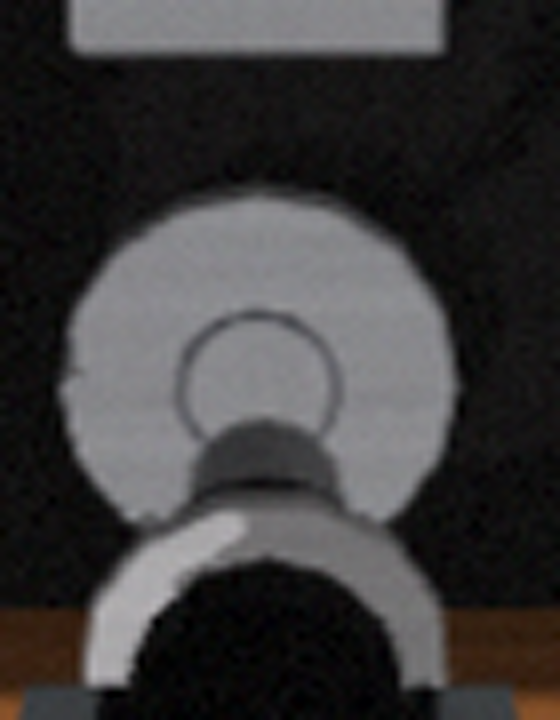

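View pics/s15c.png

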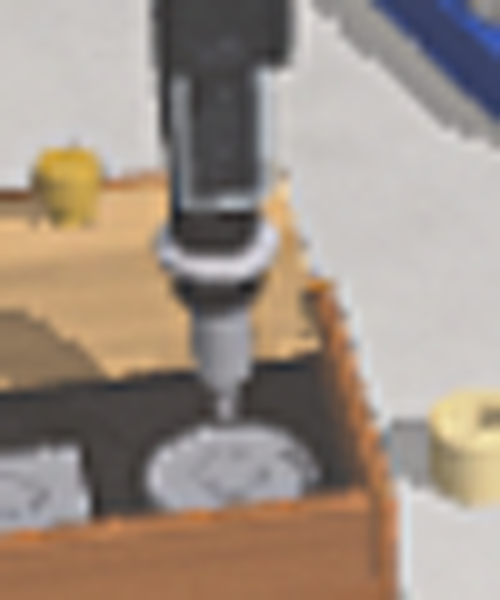

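Run:
```python
from h import *
W=load("wrist15"); S=load("side15"); T=load("top5")
c=lambda p:(proj(S,p)-[210,170]+.45)*10
for z in (25,28,31,67,77): print("side axis",z,c([526.2,-7.9,z]))
print("mark proj",c([526.5,-8,16]))
w=lambda u,v:np.array((u/8+220-.45,v/8+150-.45)); s=lambda u,v:np.array((u/10+210-.45,v/10+170-.45))
print("mark wrist",onz(W,w(259,388),16,True)); 
# block ellipse in side by mask
f=S["frame"]; g=f[205:228,222:243]; 
print("mark side (ring centre est)",onz(S,s(232,466),16))
m=((cv2.cvtColor(f,cv2.COLOR_BGR2GRAY)>110)).astype(np.uint8)
M=np.zeros_like(m); M[211:220,223:243]=m[211:220,223:243]
cc=max(cv2.findContours(M,0,1)[0],key=cv2.contourArea); Q=np.array([onz(S,p,16)[:2] for p in cc[:,0].astype(float)],np.float32); print(cv2.minEnclosingCircle(Q),Q.min(0),Q.max(0))
W14=load("wrist14"); print("mark w14",onz(W14,np.array((277.,272))/3+[159.6,89.6],16,True)," blk",onz(W14,np.array((277.5,272))/3+[159.6,89.6],16,True))
# where would the plane of probe project in wrist at tip
print("TCP axis in wrist15", [(proj(W,[526.2,-7.9,z],True)-[220,150]+.45)*8 for z in (16,29,39,77)])
```

```text
side axis 25 [226.79954096 435.10530702]
side axis 28 [226.1986463  424.32357977]
side axis 31 [225.59566065 413.50433435]
side axis 67 [218.19267832 280.6741701 ]
side axis 77 [216.07992959 242.7655614 ]
mark proj [229.95210859 467.11791976]
mark wrist [526.4177341   -7.38058851  16.        ]
mark side (ring centre est) [527.09894988  -7.7928218   16.        ]
((526.2171630859375, -9.370095252990723), 19.474567413330078) [506.77167  -24.760395] [544.0156     9.153085]
mark w14 [526.1159863  -7.4503002  16.       ]  blk [526.15615361  -7.29832186  16.        ]
TCP axis in wrist15 [array([253.41435241, 387.27028331]), array([252.55897345, 435.80537454]), array([251.83890391, 476.82668733]), array([248.47791961, 670.33352411])]
```

Call:
{"fn": "drive_tool", "kwargs": {
  "deltas": [
    [235,0.002,-0.0006,0.0003,0,0,0],
    [235,0.005,-0.0006,0.0003,0,0,0],
    [235,0.008,-0.0006,0.0003,0,0,0],
    [235,0.01,-0.0006,0.0003,0,0,0],
    [235,0.01,-0.0006,0.0003,0,0,0],
    [235,0.01,-0.0006,0.0003,0,0,0],
    [235,0.01,-0.0006,0.0003,0,0,0],
    [235,0.01,-0.0006,0.0003,0,0,0],
    [235,0.01,-0.0006,0.0003,0,0,0],
    [235,0.01,-0.0006,0.0003,0,0,0]
  ]
}}

```text
time: 19.88
tool_pos: [526.7, -8.5, 55.4]
tcp_rot: [-13.9, 90.0, -28.6]
ft_force: [-0.8, 0.4, -1.1]
finger_gap: 18.8
```

Call:
{"fn": "drive_tool", "kwargs": {
  "deltas": [
    [235,0.001,0,0,0,0,0],
    [235,0.002,0,0,0,0,0],
    [235,0.003,0,0,0,0,0],
    [235,0.004,0,0,0,0,0],
    [235,0.004,0,0,0,0,0],
    [235,0.004,0,0,0,0,0],
    [235,0.004,0,0,0,0,0],
    [235,0.004,0,0,0,0,0],
    [235,0.004,0,0,0,0,0],
    [235,0.004,0,0,0,0,0]
  ]
}}

```text
time: 20.72
tool_pos: [526.7, -8.5, 51.4]
tcp_rot: [-20.2, 90.0, -35.0]
ft_force: [0.2, -0.1, -1.0]
finger_gap: 19.4
```

```bash
python3 look.py 16
python3 - <<'E'
from h import *
from bench import sense,snapshot
W=load("wrist16"); S=load("side16")
a=cv2.resize(W["frame"][150:225,220:290],(420,450),interpolation=2);b=cv2.resize(S["frame"][175:225,210:250],(360,450),interpolation=2)
cv2.imwrite("pics/sw16.png",np.hstack([a,b]))
for i in range(6): s=sense(); print(np.round(s["time"],2),np.round(s["ft_force"],2)); snapshot("top") if i<5 else 0
E
```

```text
{'time': 20.72, 'tool_pos': [526.67, -8.54, 51.36], 'ft_force': [0.17, -0.11, -0.96], 'wrist_torque': [0.03, -0.04, 0.0], 'finger_gap': 19.38, 'joint_pos': [-6.49, 3.33, 105.82, -0.02, 70.82, -81.7]}
[[ 5.000e-04  2.553e-01  9.669e-01]
 [-4.000e-04  9.669e-01 -2.553e-01]
 [-1.000e+00 -2.000e-04  6.000e-04]]
20.82 [-0.11  0.1  -0.54]
20.87 [-0.15 -0.3  -0.93]
20.92 [ 0.28  1.12 -1.5 ]
20.97 [ 0.28 -0.11 -0.37]
21.02 [-0.09  0.02 -0.85]
21.07 [ 0.21  0.17 -1.7 ]
```

View pics/sw16.png

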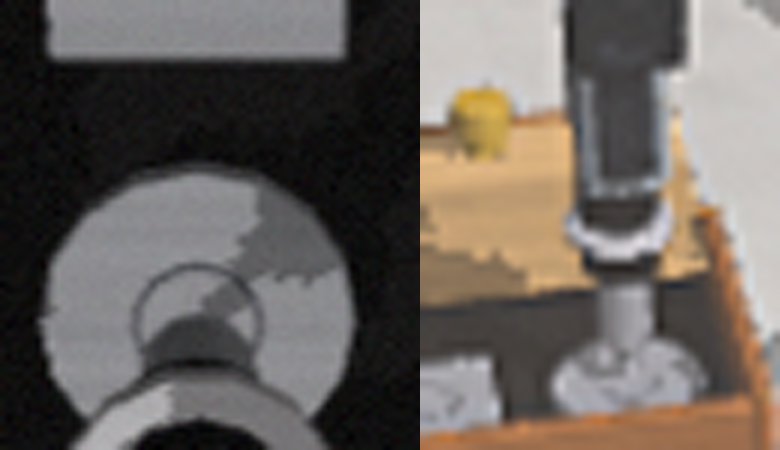

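Call:
{"fn": "drive_tool", "kwargs": {
  "deltas": [
    [235,0.0005,0,0,0,0,0],
    [235,0.001,0,0,0,0,0],
    [235,0.0015,0,0,0,0,0],
    [235,0.002,0,0,0,0,0],
    [235,0.002,0,0,0,0,0],
    [235,0.002,0,0,0,0,0],
    [235,0.002,0,0,0,0,0],
    [235,0.002,0,0,0,0,0],
    [235,0.002,0,0,0,0,0],
    [235,0.002,0,0,0,0,0]
  ]
}}

```text
time: 21.9
tool_pos: [526.7, -8.5, 49.3]
tcp_rot: [-22.4, 90.0, -37.2]
ft_force: [-0.5, -0.3, 0.5]
finger_gap: 19.1
```

```bash
cat > force.py <<'E'
from h import *
from bench import sense,snapshot
F=[]
for i in range(8):
    s=sense(); F.append(s["ft_force"]); snapshot("top")
print(np.round(s["time"],2),np.mean(F,0).round(2),np.round(s["tool_pos"],2),np.round(s["wrist_torque"],3),round(s["finger_gap"],1))
E
python3 force.py
```

```text
22.25 [-0.08 -0.18  0.5 ] [526.61  -8.54  49.28] [-0.023  0.047 -0.017] 19.0
```

Call:
{"fn": "drive_tool", "kwargs": {
  "deltas": [
    [235,0.0005,0,0,0,0,0],
    [235,0.001,0,0,0,0,0],
    [235,0.0015,0,0,0,0,0],
    [235,0.002,0,0,0,0,0],
    [235,0.0025,0,0,0,0,0],
    [235,0.003,0,0,0,0,0],
    [235,0.003,0,0,0,0,0],
    [235,0.003,0,0,0,0,0],
    [235,0.003,0,0,0,0,0],
    [235,0.003,0,0,0,0,0]
  ]
}}

```text
time: 23.13
tool_pos: [526.7, -8.5, 46.3]
tcp_rot: [-20.1, 90.0, -34.9]
ft_force: [0.4, -0.1, 2.3]
finger_gap: 18.8
```

```bash
python3 force.py; python3 look.py 17
python3 - <<'E'
from h import *
W=load("wrist17"); S=load("side17")
a=cv2.resize(W["frame"][150:225,220:290],(420,450),interpolation=2);b=cv2.resize(S["frame"][175:225,210:250],(360,450),interpolation=2)
cv2.imwrite("pics/sw17.png",np.hstack([a,b]))
E
```

```text
23.48 [-0.3  -0.11  1.98] [526.65  -8.53  46.3 ] [ 0.001  0.033 -0.043] 18.9
{'time': 23.53, 'tool_pos': [526.63, -8.54, 46.29], 'ft_force': [-0.16, -0.87, 0.69], 'wrist_torque': [-0.05, 0.03, 0.04], 'finger_gap': 19.21, 'joint_pos': [-6.49, 3.7, 106.01, -0.02, 70.26, -81.7]}
[[ 5.000e-04  2.553e-01  9.669e-01]
 [-3.000e-04  9.669e-01 -2.553e-01]
 [-1.000e+00 -2.000e-04  5.000e-04]]
```

View pics/sw17.png

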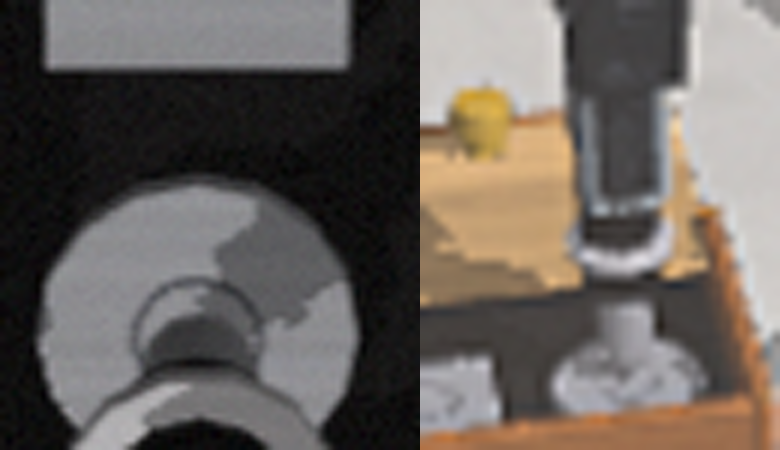

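View pics/s17.png

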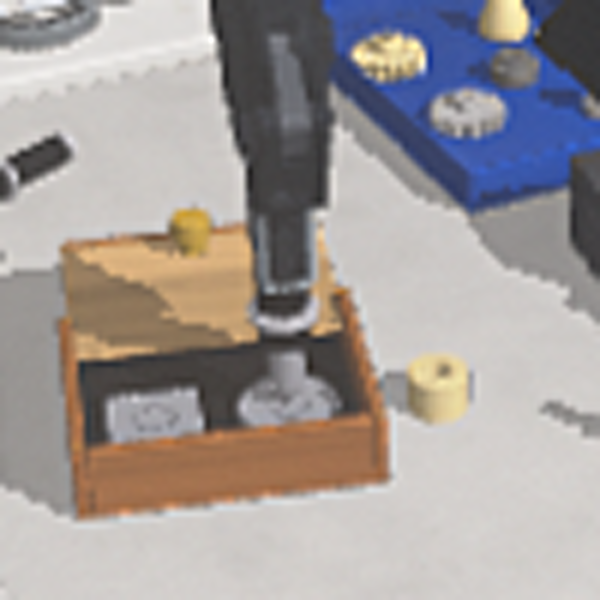

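```bash
python3 -c "
from bench import hand_in; print(hand_in())"
```

```text
the job is handed in; nothing more can be done
None
```

The check is set up and handed in after about 23.5 s on the robot's clock. The cover is fully open, and the gripper still holds the probe upright with its tip in the ring on the round block.

- **Cover:** It slid about 57 mm and stopped hard, with about 35 N on the wrist at the end stop before I released it. Together with the roughly 8 mm it was already open, that fits the full 65 mm. Later pictures show it still fully open.
- **Probe:** I gripped it along its own axis, with a gap reading of about 19 mm on the 20 mm grip, and drew it about 90 mm out of the stand.
- **Tip:** The push measured about 3.0 N above the unloaded reading. It rose by 1.5 N over the last 3 mm, which matches the 0.5 N/mm spring, so the tip is about 4 mm in.
- **Position:** The probe's axis is within about 1.5 mm of the ring's centre. Any lean looks like about 0.5°, going by the side and wrist views.
- **Loose parts:** I touched none of them; the bush stands where it was in the last side view. I did not look at the others again before handing in.

**Disagreements:**
- The fingertips sit about 25 mm short of the reported TCP (tool point). Because of this my first two grasps at the knob closed above it without touching anything, and I corrected for it from the pictures.
- The wrist camera reads about 1 mm off sideways, so I set the probe relative to the ring in the image.

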